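Tighten the knob screws of the pan lids and nest the lids upside down

ROBOT

A 6-joint arm with a two-finger parallel gripper is mounted at the origin on a cart in front of the work surface, level with it; the furniture and walls round the work are solid. World frame = base frame: x ahead of the robot, y to its left, z up, the work surface at z = 0. Lengths are in m, angles in rad, forces in N, time in s.
With the tool pointing down it reaches from about 0.35 to 0.875 m from the base axis. Payload 15.5 kg.
Tool frame: the origin (TCP) lies on the centre line of the jaws, within the pads' length; the fingertips stand arm.nose_length ahead of it and the grasp point (between the pads) lies 11 mm behind it (arm.nose_length is the distance from the TCP to the fingertips, in m); z points along the fingers, y is the line along which they close (so a half turn about z gives the same grasp; the last joint's range is limited). The gripper opens to 85 mm and grips with 20 to 120 N. Pads are 22 mm wide; open, the fingers measure 114 mm over their backs; the gripper's body (76 mm by 85 mm) begins 54 mm behind the grasp point. The pads swing forward as they close: fully open they stand 13 mm farther back than shut.
Start: joints at [1.169, 0.494, 1.345, -0, 1.302, -0.096], TCP at [0.189, 0.596, 0.239] pointing down, gripper open.
Joint ranges: [-2.91, 2.91], [-0.82, 2.16], [0.22, 2.67], [-1.22, 4.37], [0.12, 2.79], [-3.08, 3.08]. Speed limits (rad/s): [1.89, 1.89, 2.57, 3.01, 3.01, 3.01].

INTERFACE

Orientations are given as a unit quaternion [x, y, z, w].
In Python, from cell import arm, vision, order gives the robot as it stands.
- The arm moves only by the tool servo_tool, never from a script. Its argument "moves" is a list of rows, each a list of 7 numbers: the turn, a rotation vector about the tool's x, y, z in rad, then the shift along the tool's x, y, z in cm, then the opening, from 0 (shut) to 1 (fully open). A call has 1 to 20 rows; each row is the pose to reach, as a shift and turn from the pose commanded when the call began, along the tool's axes at that moment; what a row does not reach only later rows make up. A row lasts 1/12 s, in which the tool goes at most 41.7 mm and 7.16 degrees, less where a joint would pass 70% of its speed; a pose out of reach is approached as far as the arm can. A call with a gripper value outside its range is refused whole. The fingers move at their own pace and stop on an object; "newtons" is the grip in N (left out, the last holds). Time passes only in rows, so rows that repeat a pose let the fingers close. It gives the time, the measured TCP pose, the force, the opening and the grip force at its end, in the units of the state.
- arm.state(): the state, without advancing time (a new reading comes with each control period).
- vision.capture(name): name is "scene" or "top"; returns a dict with "image" (480x640x3 uint8, red, green, blue), "range_z" (480x640 float32, m along the optical axis (not along the pixel's ray), 0 where there is no reading), "fovy" (degrees; the focal length in pixels is half the picture's height over the tangent of half this angle, whatever the lens; pixels are square), "cx", "cy" (the principal point, pixels), "T" (4x4, takes a point from camera to world coordinates). Camera axes: x right, y down, z forward; pixel columns grow to the right and rows downward; lengths in m; the calibration is good to about 2 mm. A picture is of the moment at which its call begins.
- order.sign_off(): hands the job in; it is judged then, once.
The state is a dict: "time_s": time; "q": joint angles; "qd": joint speeds; "tau": joint torques, N m; "tool_pos": TCP position; "ee_rot": TCP orientation; "force": force on the tool from outside, world axes, zero at the start; "wrist_torque": the same for the moment, N m; "opening": finger opening in m; "gripper_force": force on a finger pad.
Only numpy, scipy, OpenCV 4.12 (cv2) and the standard library are available. Lean on these libraries where they do the work, as an engineer would, in place of code of your own. Each camera call takes 0.05 s, during which the arm holds its last target. There are 200 camera calls.

TASK

The knobs of these glass pan lids have worked loose. Take the screwdriver from its stand, press it into the cross-head screw inside each upside-down lid and turn clockwise until every screw is fully home; the screwdriver goes back into its stand, all the way down. Leave the lids nested for the cupboard, still upside down: the largest stays at the bottom on the worktop and each smaller one is set gently, level and centred inside the next larger one, its knob standing on that one's steel washer. Turn the screws only with the screwdriver, do not tip or drop the glass lids, and leave the other things on the worktop alone.

Things in the scene. Friction and masses are not known exactly. Their poses are not given: they have to be found in the camera images.
- lid_large: large glass pan lid, 160 mm across, 0.24 kg, lying upside down on its black knob. Origin: centre of the knob's flat end, on which it stands; z out of the open side (up now). Knob z 0 to 20 mm, 52 mm across at its end; glass floor 20 to 24; steel cup washer 24 to 29, 44 mm across. Bottom of the stack: the next lid's knob stands on its washer, 29 mm above this origin
- lid_large_rim (a point): centre of the circle of the large lid's rim, level with the rim's top, 64 mm above the lid's origin; axes as the lid. The rim is an upright band of dark grey silicone, 16 mm high, 9 mm thick, from radius 71 to 80 mm; below it the glass flares down and inwards to the floor. The rim can be pinched from above, one finger inside and one outside
- screw_large_head (a point): knob screw of the large lid: centre of the top of its round head, 17.6 mm across, on the lid's axis inside the cup washer. z: screw axis, out of the lid. Arms of its black cross recess lie along x and y, 4.0 mm wide, 4.5 mm deep, so the bit fits at every quarter turn. Flush with the washer (z = 29 mm on the lid) when home; stands 3 mm proud per turn unscrewed
- screw_large: the same screw of the large lid as a body; origin and axes as point screw_large_head
- screw_large_turn (a joint): how far the large lid's screw is unscrewed, rad: 0 is home at a hard stop, 4 to 6 at the start; clockwise seen from above lowers it. It takes 0.03 N m and stays where left. The lid stands loose on its knob: without about 5 to 15 N of push on the screw the whole lid turns with it. A sideways shove slides the lid
- lid_medium: medium glass pan lid, 140 mm across, 0.19 kg, lying upside down on its black knob; may be absent. Origin: centre of the knob's flat end, on which it stands; z out of the open side (up now). Knob z 0 to 20 mm, 52 mm across at its end; glass floor 20 to 24; steel cup washer 24 to 29, 44 mm across. In a larger lid it stands with its knob on that lid's washer, 29 mm above that lid's origin
- lid_medium_rim (a point): centre of the circle of the medium lid's rim, level with the rim's top, 64 mm above the lid's origin; axes as the lid. The rim is an upright band of dark grey silicone, 16 mm high, 9 mm thick, from radius 61 to 70 mm; below it the glass flares down and inwards to the floor. The rim can be pinched from above, one finger inside and one outside
- screw_medium_head (a point): knob screw of the medium lid: centre of the top of its round head, 17.6 mm across, on the lid's axis inside the cup washer. z: screw axis, out of the lid. Arms of its black cross recess lie along x and y, 4.0 mm wide, 4.5 mm deep, so the bit fits at every quarter turn. Flush with the washer (z = 29 mm on the lid) when home; stands 3 mm proud per turn unscrewed
- screw_medium: the same screw of the medium lid as a body; origin and axes as point screw_medium_head
- screw_medium_turn (a joint): how far the medium lid's screw is unscrewed, rad: 0 is home at a hard stop, 4 to 6 at the start; clockwise seen from above lowers it. It takes 0.03 N m and stays where left. The lid stands loose on its knob: without about 5 to 15 N of push on the screw the whole lid turns with it. A sideways shove slides the lid
- lid_small: small glass pan lid, 120 mm across, 0.15 kg, lying upside down on its black knob; may be absent. Origin: centre of the knob's flat end, on which it stands; z out of the open side (up now). Knob z 0 to 20 mm, 52 mm across at its end; glass floor 20 to 24; steel cup washer 24 to 29, 44 mm across. In a larger lid it stands with its knob on that lid's washer, 29 mm above that lid's origin
- lid_small_rim (a point): centre of the circle of the small lid's rim, level with the rim's top, 64 mm above the lid's origin; axes as the lid. The rim is an upright band of dark grey silicone, 16 mm high, 9 mm thick, from radius 51 to 60 mm; below it the glass flares down and inwards to the floor. The rim can be pinched from above, one finger inside and one outside
- screw_small_head (a point): knob screw of the small lid: centre of the top of its round head, 17.6 mm across, on the lid's axis inside the cup washer. z: screw axis, out of the lid. Arms of its black cross recess lie along x and y, 4.0 mm wide, 4.5 mm deep, so the bit fits at every quarter turn. Flush with the washer (z = 29 mm on the lid) when home; stands 3 mm proud per turn unscrewed
- screw_small: the same screw of the small lid as a body; origin and axes as point screw_small_head
- screw_small_turn (a joint): how far the small lid's screw is unscrewed, rad: 0 is home at a hard stop, 4 to 6 at the start; clockwise seen from above lowers it. It takes 0.03 N m and stays where left. The lid stands loose on its knob: without about 5 to 15 N of push on the screw the whole lid turns with it. A sideways shove slides the lid
- screwdriver: cross-head stubby screwdriver, 112 mm long, 0.12 kg, red handle, standing bit down in its stand. Origin: tip of the bit; z up the handle. Bit: a cross, wings along x and y, 9 mm across, 2.2 mm thick, 10 mm long; shaft 8.4 mm thick up to z = 46 mm; handle z = 46 to 112 mm, 26 mm square, flats facing x and y; grip it across two flats
- driver_handle (a point): where to grip the screwdriver: on its axis, 80 mm above the tip of the bit; axes as the screwdriver
- driver_stand: screwdriver stand, a fixed round block of light wood 66 mm across, 47 mm high, on a black foot 76 mm across; four spare bits stand round the hole (fixed, 6 mm proud). Origin: centre of its underside. Its 16 mm hole runs right through along z. With the screwdriver home the underside of the handle rests on the block and the tip is 1 mm above this origin
- stand_hole (a point): centre of the mouth of the stand's hole, at the top of the block, 47 mm above the worktop (z = 0). Behind the work a wall cabinet hangs over the worktop: its front face is at x = 0.63, its handles at x = 0.60, from z = 0.46 upwards, so keep the wrist back from it
- salt_shaker: glass salt shaker with a grey cap, 44 mm across, 90 mm high, standing by; not part of the job. Origin: centre of its underside
- pepper_mill: wooden pepper mill, 58 mm across, 170 mm high, standing by; not part of the job. Origin: centre of its underside
- lemon: yellow lemon, 77 x 51 x 52 mm, standing by; not part of the job. Origin: centre of its underside

How it is judged:
At the end, for the whole second after the job is handed in: Every screw within 0.3 rad of home. Large lid upside down on the worktop, each smaller one upside down in the next larger: origins 24 to 34 mm apart, axes within 12 mm, level within 0.08 rad, at rest. Screwdriver upright in its stand, tip under 6 mm above its underside (value of joint each of screw_large_turn, screw_medium_turn, screw_small_turn below 0.3 rad and angle between each of lid_large, lid_medium, lid_small's own z axis and vertical below 0.08 rad and linear speed of each of lid_large, lid_medium, lid_small below 0.02 m/s and height (world z) of lid_large below 0.006 m and horizontal distance between lid_medium and lid_large below 0.012 m and z of lid_medium in the frame of lid_large between 0.024 and 0.034 m and horizontal distance between lid_small and lid_medium below 0.012 m and z of lid_small in the frame of lid_medium between 0.024 and 0.034 m and horizontal distance between lid_small and lid_large below 0.02 m and z of lid_small in the frame of lid_large between 0.024 and 0.063 m and horizontal distance between screwdriver and driver_stand below 0.008 m and z of screwdriver in the frame of driver_stand below 0.006 m and angle between screwdriver's own z axis and vertical below 0.12 rad); the robot touches nothing.
It fails at once if a glass lid is tipped over (angle between any of lid_large, lid_medium, lid_small's own z axis and vertical above 0.9 rad).
It fails at once if the fingers touch a screw itself (contact force between the fingers and screw_large above 1 N or contact force between the fingers and screw_medium above 1 N or contact force between the fingers and screw_small above 1 N).
It fails at once if a lid is dropped or knocked hard onto another (over 80 N) (contact force between any of lid_medium, lid_small and lid_large above 80 N or contact force between lid_small and lid_medium above 80 N).
It fails at once if one of the other things on the worktop is moved 3 cm or more (distance of any of salt_shaker, pepper_mill, lemon from where it was at the start of the episode above 0.03 m).
Of lid_medium, lid_small only 1 to 2 are there at a start; the rules pass over those that are not, and their reading is None.
At some moment in a run one of lid_large, lid_medium, lid_small may be knocked a few centimetres aside while the robot is not near it.
It also fails if it takes over 210 s, if anything falls off the work surface, if the arm or the gripper's body presses on something with over 40 N, if the wrist force passes 120 N, or if a joint passes its speed limit or range.

## Working session

There is one attempt and no reset: what is moved stays moved. The work goes in short steps, Python scripts to look and compute and a tool call to move; the robot and the scene stay as the last step left them, time stands still between calls to the robot, and variables do not carry over. Pictures are saved under pics/ and viewed, at most 14 in all, crops included, and the job is handed in when it is done.

Besides the shell and the picture viewer there is one more tool, called after "Request:" in YAML: its name, and indented under it one key for each argument. servo_tool: Moves the arm, as the interface text tells. Its arguments: {"type":"object","properties":{"moves":{"type":"array"},"newtons":{"type":"number"}},"required":["moves"]}

```bash
mkdir -p pics; ls; cat > h.py <<'E'
import numpy as np, cv2
from cell import arm, vision, order
def cap(n,f=None):
    c=vision.capture(n)
    if f: cv2.imwrite('pics/'+f,c['image'][:,:,::-1])
    c['f']=240/np.tan(np.radians(c['fovy'])/2); return c
def ray(c,u,v,z):
    d=c['T'][:3,:3]@np.array([(u-c['cx'])/c['f'],(v-c['cy'])/c['f'],1]); o=c['T'][:3,3]
    return o+d*(z-o[2])/d[2]
def cloud(c):
    v,u=np.mgrid[:480,:640]; r=c['range_z']
    p=np.stack([(u-c['cx'])/c['f']*r,(v-c['cy'])/c['f']*r,r],-1)
    return p@c['T'][:3,:3].T+c['T'][:3,3]
E
python3 - <<'E'
from h import *
print(arm.state(), arm.nose_length)
for n in('scene','top'):
    c=cap(n,n+'0.png'); print(n,c['fovy'],c['cx'],c['cy'],c['T'].round(3).tolist(),c['image'].shape,(c['range_z']>0).mean())
E
```

```text
pics
{'time_s': 0.0, 'q': array([ 1.16848712e+00,  4.94195422e-01,  1.34615352e+00, -1.83596166e-05,
        1.30249741e+00, -9.55133284e-02]), 'qd': array([ 0.00287049, -0.00123527, -0.00164055, -0.00034822, -0.00035478,
       -0.00030174]), 'tau': array([-1.16375806e-03, -8.82174182e+01, -3.83856118e+01, -1.93280821e-04,
        1.02622522e-02, -1.57284796e-05]), 'tool_pos': array([0.18862153, 0.59547823, 0.23868506]), 'ee_rot': array([ 1.52794608e-01,  9.88257767e-01, -6.09707833e-04, -1.45845805e-04]), 'force': array([-0.18057146, -0.220252  ,  0.02348453]), 'wrist_torque': array([ 0.01973837, -0.03738762,  0.01787163]), 'gripper_force': 0.0, 'opening': 0.08562568127366531} 0.008
scene 48.98463282173474 313.2565138809782 241.00731577042623 [[-0.89, -0.343, 0.301, 0.286], [-0.457, 0.663, -0.593, 0.552], [0.004, -0.665, -0.747, 0.839], [0.0, 0.0, 0.0, 1.0]] (480, 640, 3) 0.9960091145833333
top 45.012714586566325 314.40313195326877 246.92598268385717 [[0.028, -0.999, 0.04, 0.544], [-0.999, -0.027, 0.028, -0.049], [-0.027, -0.041, -0.999, 1.194], [0.0, 0.0, 0.0, 1.0]] (480, 640, 3) 0.9960221354166666
```

View pics/top0.png

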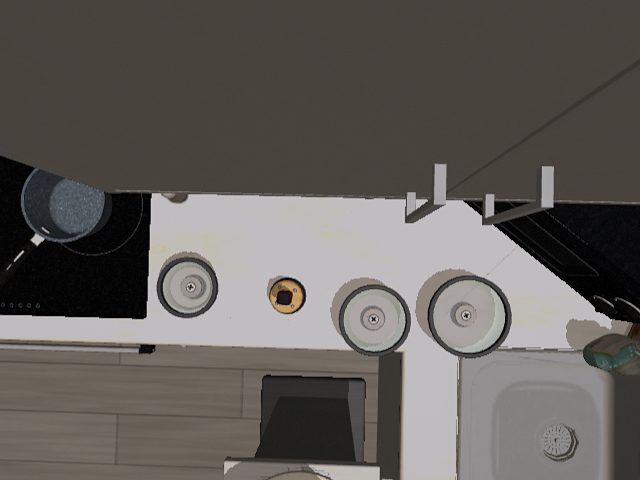

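View pics/scene0.png

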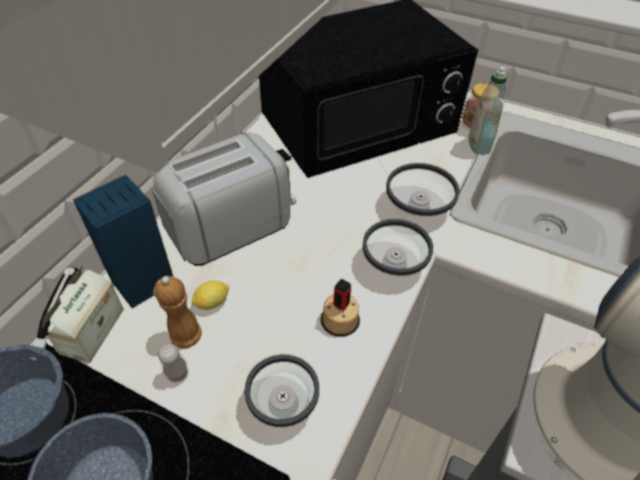

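Top view: small lid at (188,287), driver in stand at (287,296), medium lid at (374,320), large lid at (469,316), the screw crosses visible. Scene view: lids at (282,390), (398,247) and (422,190), red driver at (342,295); shaker (173,363), mill (178,310) and lemon (210,295) stand behind the work.

```bash
cat >> h.py <<'E'
from scipy.optimize import least_squares
R={'large':.080,'medium':.070,'small':.060}
def rim(c,P,guess,name):
    """fit the rim circle from rim-top cloud points near guess"""
    r=np.hypot(P[...,0]-guess[0],P[...,1]-guess[1]); Ro=R[name]
    m=(abs(r-Ro+.0045)<.02)&(P[...,2]>.05)&(P[...,2]<.075)&(c['range_z']>0)&(c['image'].max(2)<110)
    q=P[m]; top=np.median(q[:,2][q[:,2]>np.median(q[:,2])])
    q=q[abs(q[:,2]-top)<.004]
    s=least_squares(lambda p:np.hypot(q[:,0]-p[0],q[:,1]-p[1])-(Ro-.0045),guess[:2],loss='soft_l1',f_scale=.003)
    return s.x,top,len(q),np.sqrt(np.mean(s.fun**2))
def head(c,u,v,z=.033,win=9):
    """screw head: centre and cross angle about a guess pixel, from a x8 rectified patch at height z (world x up the rows)"""
    p0=ray(c,u,v,z); n=121; g=np.linspace(-.014,.014,n)
    X,Y=np.meshgrid(g+p0[0],g+p0[1],indexing='ij')
    W=np.stack([X,Y,np.full_like(X,z)],-1); C=(W-c['T'][:3,3])@c['T'][:3,:3]
    U=C[...,0]/C[...,2]*c['f']+c['cx'];V=C[...,1]/C[...,2]*c['f']+c['cy']
    return p0,cv2.remap(cv2.cvtColor(c['image'],cv2.COLOR_RGB2GRAY),U.astype(np.float32),V.astype(np.float32),cv2.INTER_CUBIC)
E
python3 - <<'E'
from h import *
big=[]
for n,px,sd in(('top',dict(large=(466,315),medium=(373,319),small=(190,287)),(284,297)),('scene',dict(large=(420,199),medium=(396,255),small=(282,397)),(342,288))):
    c=cap(n);P=cloud(c);row=[]
    for k,(u,v) in px.items():
        g=ray(c,u,v,.033)
        print(n,k,g.round(4),[np.round(a,4) for a in rim(c,P,g,k)],'z',P[v-1:v+2,u-1:u+2,2].round(4).mean())
        p0,pt=head(c,u,v); row.append(cv2.resize(pt,(260,260)))
    big.append(np.hstack(row))
    im=c['image'].astype(int); m=(im[...,0]>90)&(im[...,1]<50)&(im[...,2]<50)&(P[...,2]>.04)&(P[...,2]<.13)
    h=cv2.connectedComponentsWithStats(m.astype(np.uint8)); print('red',[(s.tolist(),ce.round(1)) for s,ce in zip(h[2][1:],h[3][1:]) if s[4]>15])
    if m.any(): q=P[m];print('red pts',q.min(0).round(3),q.max(0).round(3))
    t=(abs(P[...,2]-.113)<.004)&(abs(P[...,0]-.45)<.12)&(abs(P[...,1])<.12); q=P[t]; print('top pts',t.sum(),q.min(0).round(4),q.max(0).round(4),q.mean(0).round(4)); 
    if t.sum()>5: print(cv2.minAreaRect((q[:,:2]*1000).astype(np.float32)))
cv2.imwrite('pics/heads.png',np.vstack(big))
E
```

```text
top large [ 0.4638 -0.3213  0.033 ] [array([ 0.4645, -0.3203]), np.float64(0.0655), np.int64(995), np.float64(0.0026)] z 0.03337777777777778
top medium [ 0.4503 -0.1376  0.033 ] [array([ 0.4517, -0.1376]), np.float64(0.0656), np.int64(847), np.float64(0.0025)] z 0.03246666666666667
top small [0.5034 0.2311 0.033 ] [array([0.5049, 0.2303]), np.float64(0.0652), np.int64(701), np.float64(0.0025)] z 0.03227777777777777
red []
red pts [0.493 0.024 0.105] [0.497 0.024 0.108]
top pts 140 [0.4795 0.0255 0.1091] [0.5036 0.0482 0.1168] [0.4918 0.0369 0.1128]
((491.5409851074219, 36.918827056884766), (23.02046775817871, 23.086591720581055), 80.64610290527344)
scene large [ 0.458 -0.308  0.033] [array([ 0.46  , -0.3162]), np.float64(0.0623), np.int64(606), np.float64(0.0026)] z 0.029444444444444447
scene medium [ 0.4462 -0.1318  0.033 ] [array([ 0.4476, -0.1337]), np.float64(0.0626), np.int64(720), np.float64(0.0026)] z 0.029822222222222226
scene small [0.501  0.2358 0.033 ] [array([0.5009, 0.2344]), np.float64(0.0632), np.int64(1097), np.float64(0.0025)] z 0.030555555555555558
red [([335, 288, 15, 22, 85], array([343.1, 297.5]))]
red pts [0.475 0.038 0.059] [0.499 0.054 0.11 ]
top pts 128 [0.4765 0.0278 0.1092] [0.4995 0.0526 0.1149] [0.4875 0.04   0.1113]
((487.6156005859375, 39.91440963745117), (24.61915397644043, 22.548572540283203), 85.0962142944336)
```

View pics/heads.png

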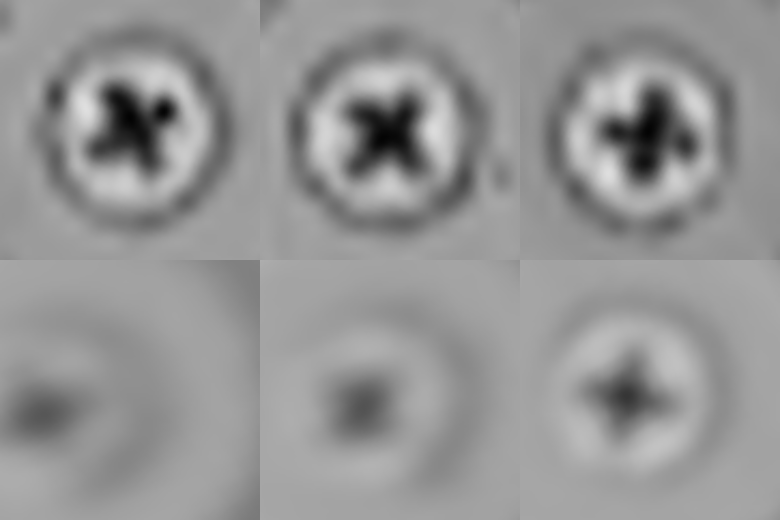

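Rectified screw patches (top row: large, medium, small): crosses clearly readable in the top camera, about 20° and 45° and 5° off axis, while in the scene camera only the small one is sharp. The cameras differ by a constant (4,-4) mm, so I will calibrate with the driver in hand.

```bash
cat >> h.py <<'E'
def cross(c,u,v,z=.0325):
    p0,pt=head(c,u,v,z); g=np.linspace(-.014,.014,121); X,Y=np.meshgrid(g,g,indexing='ij')
    cx=cy=0.
    for _ in range(6):   # centroid of the dark recess
        r=np.hypot(X-cx,Y-cy); w=np.clip(130.-pt,0,None)*(r<.0062); cx,cy=(w*X).sum()/w.sum(),(w*Y).sum()/w.sum()
    th=np.arctan2(Y-cy,X-cx); r=np.hypot(X-cx,Y-cy)
    w=(pt.max()-pt.astype(float))*((r>.0025)&(r<.0055)); M=(w*np.exp(4j*th)).sum()/w.sum()
    return p0[:2]+[cx,cy],np.angle(M)/4,abs(M)
PX=dict(large=(466,315),medium=(373,319),small=(190,287))
E
python3 - <<'E'
from h import *
A={k:[] for k in PX}
for i in range(5):
    c=cap('top')
    for k in PX:
        p,a,m=cross(c,*PX[k]); A[k].append([*p,a,m])
for k in A: print(k,np.round(np.mean(A[k],0),4),np.round(np.std(A[k],0),4))
im=c['image'][250:340,240:330]; cv2.imwrite('pics/drv.png',cv2.resize(im[:,:,::-1],(540,540),interpolation=cv2.INTER_CUBIC))
s=cap('scene');im=s['image'][260:350,295:385]; cv2.imwrite('pics/drv2.png',cv2.resize(im[:,:,::-1],(540,540),interpolation=cv2.INTER_CUBIC))
a=cv2.imread('pics/drv.png');b=cv2.imread('pics/drv2.png');cv2.imwrite('pics/drv.png',cv2.resize(np.hstack([a,b]),(800,400)))
E
```

```text
large [ 0.4633 -0.321   0.4959  0.2249] [0.     0.     0.0005 0.0017]
medium [ 0.4509 -0.1379 -0.7366  0.2377] [0.     0.     0.0011 0.0021]
small [ 0.5041  0.2312 -0.1831  0.2219] [0.     0.     0.0011 0.0014]
```

View pics/drv.png

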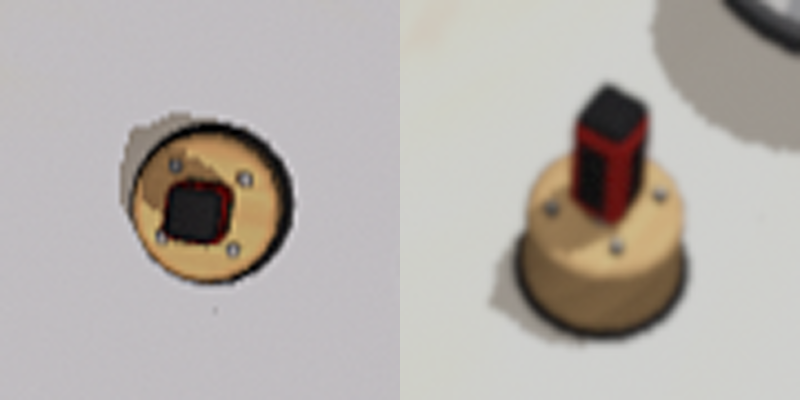

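Crop: the black-topped red handle stands near (198,212) in the left view, turned a few degrees (about -7°) from world axes; spare bits sit on the diagonals.

```bash
cat >> h.py <<'E'
from scipy.spatial.transform import Rotation as Ro
def go(x,y,z,psi=None):
    s=arm.state(); R0=Ro.from_quat(s['ee_rot']); ya=R0.as_matrix()[:,1]; p=np.arctan2(ya[1],ya[0])
    psi=p if psi is None else psi
    R1=Ro.from_matrix(np.array([[-np.sin(psi),np.cos(psi),0],[np.cos(psi),np.sin(psi),0],[0,0,-1]]).T)
    R1=Ro.from_matrix(np.column_stack([[-np.sin(psi),np.cos(psi),0],[np.cos(psi),np.sin(psi),0],[0,0,-1]]))
    rv=(R0.inv()*R1).as_rotvec()
    if rv[2]>np.pi/1.0: rv-=0
    print('turn',rv.round(4),'shift cm',(R0.inv().apply(np.array([x,y,z])-s['tool_pos'])*100).round(3),'psi',round(p,4),'q6',s['q'][5].round(3),'q1',s['q'][0].round(3),'t',s['time_s'].round(2) if hasattr(s['time_s'],'round') else s['time_s'])
E
python3 -c "
from h import *
go(.4897,.0385,.20,1.45)"
```

```text
turn [-1.000e-04  0.000e+00 -1.861e-01] shift cm [-45.52  -44.037   3.927] psi 1.2639 q6 -0.095 q1 1.168 t 0.5
```

Request:
servo_tool:
  moves:
    - [0, 0, -0.186, -45.5, -44.0, 3.9, 1]
    - [0, 0, -0.186, -45.5, -44.0, 3.9, 1]
    - [0, 0, -0.186, -45.5, -44.0, 3.9, 1]
    - [0, 0, -0.186, -45.5, -44.0, 3.9, 1]
    - [0, 0, -0.186, -45.5, -44.0, 3.9, 1]
    - [0, 0, -0.186, -45.5, -44.0, 3.9, 1]
    - [0, 0, -0.186, -45.5, -44.0, 3.9, 1]
    - [0, 0, -0.186, -45.5, -44.0, 3.9, 1]
    - [0, 0, -0.186, -45.5, -44.0, 3.9, 1]
    - [0, 0, -0.186, -45.5, -44.0, 3.9, 1]
    - [0, 0, -0.186, -45.5, -44.0, 3.9, 1]
    - [0, 0, -0.186, -45.5, -44.0, 3.9, 1]
    - [0, 0, -0.186, -45.5, -44.0, 3.9, 1]
    - [0, 0, -0.186, -45.5, -44.0, 3.9, 1]
    - [0, 0, -0.186, -45.5, -44.0, 3.9, 1]
    - [0, 0, -0.186, -45.5, -44.0, 3.9, 1]
    - [0, 0, -0.186, -45.5, -44.0, 3.9, 1]
    - [0, 0, -0.186, -45.5, -44.0, 3.9, 1]
    - [0, 0, -0.186, -45.5, -44.0, 3.9, 1]
    - [0, 0, -0.186, -45.5, -44.0, 3.9, 1]

```text
time_s: 2.17
tool_pos: [0.489, 0.0401, 0.2004]
ee_rot: [0.06, 0.998, 0.0, -0.0]
force: [0.4, -0.4, 0.1]
opening: 0.0852
gripper_force: 0.0
```

```bash
python3 -c "
from h import *
go(.4897,.0385,.072,1.45);print(arm.state()['tool_pos'],arm.state()['force']);cap('scene','s1.png')"
```

```text
turn [ 0.0001 -0.0002  0.0014] shift cm [-0.086 -0.149 12.839] psi 1.4514 q6 -1.492 q1 -0.04 t 2.1667
[0.48904551 0.04006029 0.20039469] [ 0.41219921 -0.43414635  0.07181351]
```

View pics/s1.png

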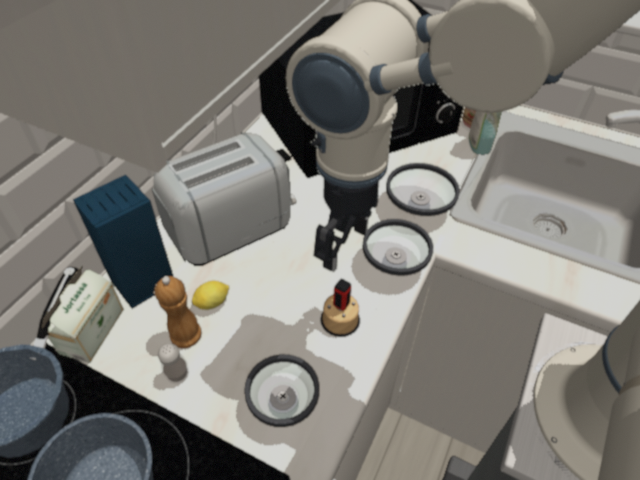

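Scene: gripper open above the stand (fingers at about (328,245)), driver at (342,295) below it, path clear.

Request:
servo_tool:
  moves:
    - [0, 0, 0, -0.09, -0.15, 4, 1]
    - [0, 0, 0, -0.09, -0.15, 7, 1]
    - [0, 0, 0, -0.09, -0.15, 10, 1]
    - [0, 0, 0, -0.09, -0.15, 12.0, 1]
    - [0, 0, 0, -0.09, -0.15, 12.8, 1]
    - [0, 0, 0, -0.09, -0.15, 12.8, 1]
    - [0, 0, 0, -0.09, -0.15, 12.8, 0.1]
    - [0, 0, 0, -0.09, -0.15, 12.8, 0.1]
    - [0, 0, 0, -0.09, -0.15, 12.8, 0.1]
    - [0, 0, 0, -0.09, -0.15, 12.8, 0.1]
    - [0, 0, 0, -0.09, -0.15, 12.8, 0.1]
    - [0, 0, 0, -0.09, -0.15, 12.8, 0.1]
    - [0, 0, 0, -0.09, -0.15, 12.8, 0.1]
    - [0, 0, 0, -0.09, -0.15, 12.8, 0.1]
    - [0, 0, 0, -0.09, -0.15, 12.8, 0.1]
  newtons: 70

```text
time_s: 3.47
tool_pos: [0.4908, 0.0373, 0.0731]
ee_rot: [0.06, 0.998, -0.0, 0.001]
force: [-1.8, -0.2, 13.0]
opening: 0.0251
gripper_force: 67.9
```

```bash
python3 -c "
from h import *
s=arm.state();print(s['tool_pos'],s['force'],s['opening'],s['gripper_force'],s['wrist_torque'])
go(.47,.04,.21)"
```

```text
[0.49078346 0.03728419 0.07314592] [-1.83301077 -0.20653555 12.99228514] 0.025138165404417406 67.87102103233337 [-0.07741795  0.33817516  0.02453052]
turn [ 0.      0.0015 -0.    ] shift cm [  2.076   0.02  -13.688] psi 1.45 q6 -1.495 q1 -0.046 t 3.4667
```

```bash
python3 -c "
from h import *
go(.502,.233,.15,2.958)"
```

```text
turn [-1.100e-03  1.200e-03 -1.508e+00] shift cm [ 1.233 19.565 -7.686] psi 1.45 q6 -1.495 q1 -0.046 t 3.4667
```

Request:
servo_tool:
  moves:
    - [0, 0, 0, 0, 0, -2, 0.1]
    - [0, 0, 0, 0, 0, -5, 0.1]
    - [0, 0, 0, 0, 0, -8.5, 0.1]
    - [0, 0, 0, 0, 0, -11, 0.1]
    - [0, 0, 0, 0, 0, -11, 0.1]
    - [0, 0, -0.12, 0.1, 1.5, -11, 0.1]
    - [0, 0, -0.24, 0.2, 4, -11, 0.1]
    - [0, 0, -0.36, 0.4, 7, -11, 0.1]
    - [0, 0, -0.48, 0.6, 10, -11, 0.1]
    - [0, 0, -0.6, 0.8, 13, -11, 0.1]
    - [0, 0, -0.72, 1.0, 16, -10, 0.1]
    - [0, 0, -0.84, 1.1, 18, -9, 0.1]
    - [0, 0, -0.96, 1.23, 19, -8, 0.1]
    - [0, 0, -1.08, 1.23, 19.57, -7.7, 0.1]
    - [0, 0, -1.2, 1.23, 19.57, -7.7, 0.1]
    - [0, 0, -1.32, 1.23, 19.57, -7.7, 0.1]
    - [0, 0, -1.44, 1.23, 19.57, -7.7, 0.1]
    - [0, 0, -1.508, 1.23, 19.57, -7.7, 0.1]
    - [0, 0, -1.508, 1.23, 19.57, -7.7, 0.1]
    - [0, 0, -1.508, 1.23, 19.57, -7.7, 0.1]

```text
time_s: 5.13
tool_pos: [0.5015, 0.233, 0.149]
ee_rot: [-0.638, 0.77, 0.0, -0.0]
force: [0.0, 0.6, -0.8]
opening: 0.025
gripper_force: 69.0
```

```bash
python3 -c "
from h import *
s=arm.state();print(s['tool_pos'],s['force'],s['opening'])
go(.502,.233,.15,2.958)
c=cap('scene'); 
C=np.linalg.inv(c['T'])@np.append(s['tool_pos']-[0,0,.072],1); u,v=C[:2]/C[2]*c['f']+[c['cx'],c['cy']]; print('predicted tip',u,v)
u,v=int(u),int(v); im=c['image'][v-60:v+40,u-50:u+50]; print(u-50,v-60)
t=cap('top'); 
cv2.imwrite('pics/tip.png',np.hstack([cv2.resize(im[:,:,::-1],(500,500),interpolation=cv2.INTER_CUBIC)]))
"
```

```text
[0.50151046 0.23301181 0.14898425] [ 0.01749931  0.59051885 -0.78907692] 0.025040802324999258
turn [ 0.0004 -0.0002 -0.0026] shift cm [-0.008 -0.048 -0.102] psi 2.9554 q6 -2.628 q1 0.327 t 5.1333
predicted tip 281.4226678679555 382.87435990201027
231 322
```

View pics/tip.png

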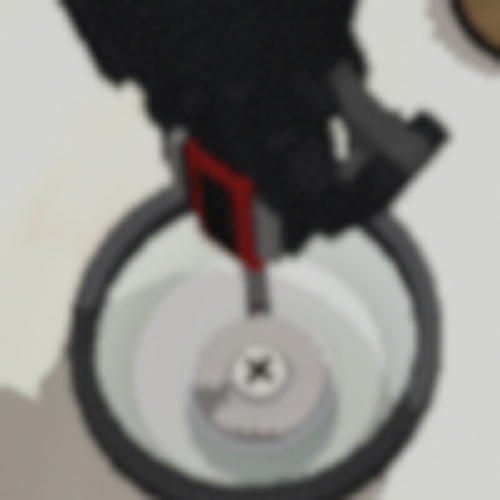

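Crop (scale 5): bit tip at (258,315) → pixel (282.6,385.0); screw cross at (259,371) → (282.8,396.2). The tip lies (1.2,2.1) px off the forward-kinematic prediction.

```bash
cat >> h.py <<'E'
def proj(c,p):
    C=np.linalg.inv(c['T'])@np.append(p,1); return C[:2]/C[2]*c['f']+[c['cx'],c['cy']]
E
python3 -c "
from h import *
c=cap('scene')
for z in(.030,.0315,.033): print(z,ray(c,282.8-1.2,396.2-2.1,z))
# sizes
print(proj(c,[.5,.23,.05]),proj(c,[.501,.23,.05]),proj(c,[.5,.231,.05]),proj(c,[.5,.23,.051]))
t=cap('top',None);print(t['image'][287,190])
"
```

```text
0.03 [0.50480376 0.23049835 0.03      ]
0.0315 [0.50439753 0.23109367 0.0315    ]
0.033 [0.5039913  0.23168899 0.033     ]
[283.85708847 389.54022419] [283.31291205 389.27319629] [283.55142908 390.05838464] [283.83370877 389.25638604]
[8 7 8]
```

```bash
python3 -c "
from h import *
print(arm.state()['tool_pos']);go(.5042,.2307,.109,2.958)"
```

```text
[0.50166886 0.23306838 0.14918672]
turn [ 0.0001 -0.     -0.0017] shift cm [ 0.186 -0.293  4.019] psi 2.9563 q6 -2.629 q1 0.327 t 5.3333
```

Request:
servo_tool:
  moves:
    - [0, 0, 0, 0.18, -0.28, 1, 0.1]
    - [0, 0, 0, 0.18, -0.28, 2.5, 0.1]
    - [0, 0, 0, 0.18, -0.28, 4.0, 0.1]
    - [0, 0, 0, 0.18, -0.28, 4.0, 0.1]
    - [0, 0, 0, 0.18, -0.28, 4.0, 0.1]
    - [0, 0, 0, 0.18, -0.28, 4.0, 0.1]

```text
time_s: 5.83
tool_pos: [0.5044, 0.2308, 0.1095]
ee_rot: [-0.639, 0.769, -0.0, 0.0]
force: [0.4, -0.7, -0.2]
opening: 0.0258
gripper_force: 69.0
```

```bash
python3 -c "
from h import *
s=arm.state();print(s['tool_pos'],s['force'])
c=cap('scene'); u,v=proj(c,s['tool_pos']-[0,0,.072]); print('pred',u,v)
im=c['image'][370:420,250:320]; cv2.imwrite('pics/tip2.png',cv2.resize(im[:,:,::-1],(700,500),interpolation=cv2.INTER_CUBIC))
"
```

```text
[0.50437467 0.23082597 0.1095407 ] [ 0.40999267 -0.70387249 -0.19597863]
pred 281.5421550976922 392.2995428818257
```

View pics/tip2.png

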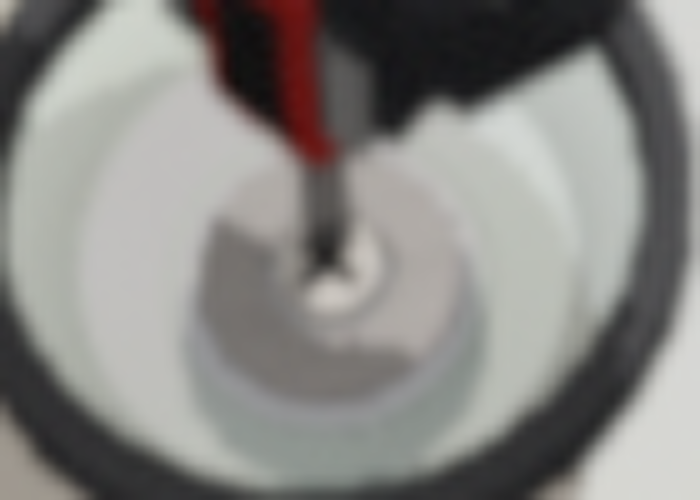

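Crop: the bit's tip, at about (325,260), sits right over the dark cross of the small screw. Now lower it gently.

Request:
servo_tool:
  moves:
    - [0, 0, 0, 0, 0, 0.3, 0.1]
    - [0, 0, 0, 0, 0, 0.5, 0.1]
    - [0, 0, 0, 0, 0, 0.7, 0.1]
    - [0, 0, 0, 0, 0, 0.8, 0.1]
    - [0, 0, 0, 0, 0, 0.9, 0.1]
    - [0, 0, 0, 0, 0, 0.9, 0.1]

```text
time_s: 6.38
tool_pos: [0.5041, 0.2309, 0.1002]
ee_rot: [-0.639, 0.769, 0.0, 0.0]
force: [1.0, 1.2, -0.7]
opening: 0.0252
gripper_force: 69.5
```

Request:
servo_tool:
  moves:
    - [0, 0, 0, 0, 0, 0.1, 0.1]
    - [0, 0, 0, 0, 0, 0.15, 0.1]
    - [0, 0, 0, 0, 0, 0.2, 0.1]
    - [0, 0, 0, 0, 0, 0.2, 0.1]

```text
time_s: 6.72
tool_pos: [0.5042, 0.2309, 0.0986]
ee_rot: [-0.639, 0.769, -0.0, 0.0]
force: [-2.2, 0.7, 8.7]
opening: 0.0255
gripper_force: 70.8
```

Request:
servo_tool:
  moves:
    - [0, 0, 0.12, 0, 0, 0.02, 0.1]
    - [0, 0, 0.24, 0, 0, 0.02, 0.1]
    - [0, 0, 0.36, 0, 0, 0.02, 0.1]
    - [0, 0, 0.48, 0, 0, 0.03, 0.1]
    - [0, 0, 0.6, 0, 0, 0.03, 0.1]
    - [0, 0, 0.72, 0, 0, 0.04, 0.1]
    - [0, 0, 0.84, 0, 0, 0.04, 0.1]
    - [0, 0, 0.96, 0, 0, 0.05, 0.1]
    - [0, 0, 1.08, 0, 0, 0.06, 0.1]
    - [0, 0, 1.2, 0, 0, 0.06, 0.1]
    - [0, 0, 1.32, 0, 0, 0.07, 0.1]
    - [0, 0, 1.44, 0, 0, 0.07, 0.1]
    - [0, 0, 1.56, 0, 0, 0.08, 0.1]
    - [0, 0, 1.68, 0, 0, 0.08, 0.1]
    - [0, 0, 1.8, 0, 0, 0.09, 0.1]
    - [0, 0, 1.92, 0, 0, 0.1, 0.1]
    - [0, 0, 2.04, 0, 0, 0.1, 0.1]
    - [0, 0, 2.16, 0, 0, 0.11, 0.1]
    - [0, 0, 2.28, 0, 0, 0.12, 0.1]
    - [0, 0, 2.4, 0, 0, 0.12, 0.1]

```text
time_s: 8.38
tool_pos: [0.5037, 0.2302, 0.0974]
ee_rot: [0.487, 0.873, -0.001, -0.0]
force: [-3.6, -6.5, 12.7]
opening: 0.0249
gripper_force: 71.2
```

```bash
python3 -c "
from h import *
s=arm.state();print(s['tool_pos'],s['force'],s['wrist_torque'],s['q'][5])"
```

```text
[0.50372684 0.23019296 0.09742819] [-3.58904468 -6.48331754 12.72750375] [-1.36039154  0.91953362  0.03868317] -0.23042001506960455
```

Request:
servo_tool:
  moves:
    - [0, 0, 0.0, -0.03, -0.08, 0.01, 0.1]
    - [0, 0, 0.12, -0.03, -0.08, 0.01, 0.1]
    - [0, 0, 0.24, -0.03, -0.08, 0.02, 0.1]
    - [0, 0, 0.36, -0.02, -0.08, 0.02, 0.1]
    - [0, 0, 0.48, -0.02, -0.08, 0.03, 0.1]
    - [0, 0, 0.6, -0.01, -0.08, 0.03, 0.1]
    - [0, 0, 0.72, -0.01, -0.08, 0.04, 0.1]
    - [0, 0, 0.84, 0, -0.08, 0.04, 0.1]
    - [0, 0, 0.96, 0, -0.08, 0.05, 0.1]
    - [0, 0, 1.08, 0.01, -0.08, 0.06, 0.1]
    - [0, 0, 1.2, 0.01, -0.08, 0.06, 0.1]
    - [0, 0, 1.32, 0.02, -0.08, 0.07, 0.1]
    - [0, 0, 1.44, 0.02, -0.08, 0.07, 0.1]
    - [0, 0, 1.56, 0.03, -0.08, 0.08, 0.1]
    - [0, 0, 1.68, 0.03, -0.08, 0.08, 0.1]
    - [0, 0, 1.8, 0.04, -0.08, 0.09, 0.1]

```text
time_s: 9.72
tool_pos: [0.5025, 0.2306, 0.0965]
ee_rot: [0.987, 0.161, -0.001, 0.0]
force: [-6.5, -0.2, 12.9]
opening: 0.025
gripper_force: 71.3
```

```bash
python3 -c "
from h import *
s=arm.state();print(s['tool_pos'],s['force'],s['wrist_torque'],s['q'][5]);go(.5041,.2309,.0974)"
```

```text
[0.50245944 0.23064848 0.09652327] [-6.54063275 -0.18089644 12.89526209] [0.03997464 1.42330841 0.02424243] 1.5699660197481171
turn [-0.0002  0.0013  0.    ] shift cm [ 0.163  0.028 -0.088] psi -1.2479 q6 1.57 q1 0.322 t 9.7167
```

Request:
servo_tool:
  moves:
    - [0, 0, 0.0, -0.08, 0, 0.01, 0.1]
    - [0, 0, 0.12, -0.07, 0, 0.01, 0.1]
    - [0, 0, 0.24, -0.06, -0.01, 0.02, 0.1]
    - [0, 0, 0.36, -0.05, -0.01, 0.02, 0.1]
    - [0, 0, 0.48, -0.04, -0.01, 0.02, 0.1]
    - [0, 0, 0.6, -0.03, -0.02, 0.02, 0.1]
    - [0, 0, 0.72, -0.02, -0.02, 0.02, 0.1]
    - [0, 0, 0.84, -0.01, -0.03, 0.02, 0.1]
    - [0, 0, 0.84, -0.01, -0.03, 0.02, 0.1]

```text
time_s: 10.47
tool_pos: [0.5026, 0.2312, 0.0963]
ee_rot: [0.966, -0.257, -0.0, -0.0]
force: [-4.3, 2.9, 10.5]
opening: 0.025
gripper_force: 70.8
```

```bash
python3 -c "
from h import *
s=arm.state();print(s['tool_pos'],s['force'],s['wrist_torque'],s['q'][5]);go(.5041,.2309,.0974)"
```

```text
[0.50257022 0.23123482 0.09629666] [-4.30762324  2.89014111 10.49191389] [ 0.57624115  1.12053505 -0.03201877] 2.413384487240454
turn [-0.      0.0008  0.    ] shift cm [ 0.149 -0.047 -0.11 ] psi -2.0909 q6 2.413 q1 0.323 t 10.4667
```

Request:
servo_tool:
  moves:
    - [0, 0, 0.0, -0.04, 0.04, 0.02, 0.1]
    - [0, 0, 0.12, -0.04, 0.04, 0.03, 0.1]
    - [0, 0, 0.24, -0.03, 0.04, 0.03, 0.1]
    - [0, 0, 0.36, -0.02, 0.03, 0.03, 0.1]
    - [0, 0, 0.48, -0.01, 0.03, 0.03, 0.1]
    - [0, 0, 0.6, 0, 0.03, 0.03, 0.1]
    - [0, 0, 0.6, 0, 0.03, 0.03, 0.1]

```text
time_s: 11.05
tool_pos: [0.5031, 0.2312, 0.0962]
ee_rot: [0.847, -0.531, 0.0, -0.001]
force: [-2.6, 3.7, 8.6]
opening: 0.0254
gripper_force: 70.6
```

```bash
python3 -c "
from h import *
s=arm.state();print(s['tool_pos'],s['force'],s['wrist_torque'],s['q'][5]);go(.5041,.2309,.0974)"
```

```text
[0.50311032 0.23118586 0.09616262] [-2.60677064  3.66466034  8.57517551] [0.81086569 0.52988738 0.07939852] 3.012940053705842
turn [-0.001   0.0004  0.    ] shift cm [ 0.069 -0.077 -0.124] psi -2.6908 q6 3.013 q1 0.323 t 11.05
```

Request:
servo_tool:
  moves:
    - [0, 0, 0, 0, 0, -1, 0.1]
    - [0, 0, 0, 0, 0, -4, 0.1]
    - [0, 0, 0, 0, 0, -8, 0.1]
    - [0, 0, -0.12, 0, 0, -8, 0.1]
    - [0, 0, -0.24, 1.5, 1, -8, 0.1]
    - [0, 0, -0.36, 3.5, 2.3, -8, 0.1]
    - [0, 0, -0.48, 6, 4, -8, 0.1]
    - [0, 0, -0.6, 8.5, 5.7, -8, 0.1]
    - [0, 0, -0.72, 11, 7.4, -8, 0.1]
    - [0, 0, -0.84, 13.5, 9.1, -8, 0.1]
    - [0, 0, -0.96, 16, 10.7, -8, 0.1]
    - [0, 0, -1.08, 18.5, 12.4, -8, 0.1]
    - [0, 0, -1.2, 21, 14.1, -8, 0.1]
    - [0, 0, -1.32, 23.5, 15.8, -8, 0.1]
    - [0, 0, -1.44, 26, 17.4, -8, 0.1]
    - [0, 0, -1.56, 28, 18.8, -8, 0.1]
    - [0, 0, -1.68, 29.5, 19.8, -8, 0.1]
    - [0, 0, -1.8, 30.5, 20.5, -8, 0.1]
    - [0, 0, -1.92, 31, 20.8, -8, 0.1]
    - [0, 0, -2.04, 31, 20.8, -8, 0.1]

```text
time_s: 12.72
tool_pos: [0.4538, -0.1408, 0.1762]
ee_rot: [0.898, 0.44, -0.0, 0.0]
force: [-0.1, -0.0, -0.7]
opening: 0.0252
gripper_force: 69.4
```

Request:
servo_tool:
  moves:
    - [0, 0, -0.12, 0, 0, 0, 0.1]
    - [0, 0, -0.24, 0, 0, 0, 0.1]
    - [0, 0, -0.36, 0, 0, 0, 0.1]
    - [0, 0, -0.48, 0, 0, 0, 0.1]
    - [0, 0, -0.6, 0, 0, 0, 0.1]
    - [0, 0, -0.72, 0, 0, 0, 0.1]
    - [0, 0, -0.84, 0, 0, 0, 0.1]
    - [0, 0, -0.96, 0, 0, 0, 0.1]
    - [0, 0, -1.08, 0, 0, 0, 0.1]
    - [0, 0, -1.2, 0, 0, 0, 0.1]
    - [0, 0, -1.32, 0, 0, 0, 0.1]
    - [0, 0, -1.44, 0, 0, 0, 0.1]
    - [0, 0, -1.56, 0, 0, 0, 0.1]
    - [0, 0, -1.68, 0, 0, 0, 0.1]
    - [0, 0, -1.8, 0, 0, 0, 0.1]
    - [0, 0, -1.92, 0, 0, 0, 0.1]
    - [0, 0, -2.04, 0, 0, 0, 0.1]
    - [0, 0, -2.16, 0, 0, 0, 0.1]
    - [0, 0, -2.28, 0, 0, 0, 0.1]
    - [0, 0, -2.4, 0, 0, 0, 0.1]

```text
time_s: 14.38
tool_pos: [0.4539, -0.1394, 0.1761]
ee_rot: [-0.085, 0.996, -0.0, -0.0]
force: [0.4, -0.1, -1.1]
opening: 0.0254
gripper_force: 69.4
```

```bash
cat > chk.py <<'E'
from h import *
import sys
def chk(c,names):
    P=cloud(c)
    for k in names:
        g=cross(c,*PX[k])
        p,top,n,e=rim(c,P,g[0],k); d=np.hypot(P[...,0]-p[0],P[...,1]-p[1])
        print(k,'cross',g[0].round(4),g[1].round(3),'rim',p.round(4),round(top,4),n,'head z',P[...,2][d<.006].mean().round(4),(d<.006).sum(),'washer',np.median(P[...,2][(d>.012)&(d<.02)]).round(4))
if __name__=='__main__': chk(cap('top'),sys.argv[1:])
E
python3 chk.py large small
python3 -c "
from h import *
s=arm.state();print(s['tool_pos'],s['force'],s['q'][5]);go(.4511,-.1387,.115,2.405)"
```

```text
large cross [ 0.4633 -0.321 ] 0.495 rim [ 0.464 -0.32 ] 0.0653 693 head z 0.0328 29 washer 0.0298
small cross [0.5041 0.2281] 0.727 rim [0.5046 0.2277] 0.065 718 head z 0.0291 27 washer 0.0295
[ 0.45390728 -0.13944707  0.17612114] [ 0.44363021 -1.09742512 -0.72624528] -2.175211509745427
turn [-2.000e-04 -1.000e-04 -6.534e-01] shift cm [0.263 0.125 6.112] psi 1.7516 q6 -2.175 q1 -0.424 t 14.4333
```

Request:
servo_tool:
  moves:
    - [0, 0, -0.12, 0.25, 0.11, 1, 0.1]
    - [0, 0, -0.24, 0.25, 0.11, 2, 0.1]
    - [0, 0, -0.36, 0.25, 0.11, 3, 0.1]
    - [0, 0, -0.48, 0.25, 0.11, 4, 0.1]
    - [0, 0, -0.6, 0.25, 0.11, 5, 0.1]
    - [0, 0, -0.652, 0.25, 0.11, 6, 0.1]
    - [0, 0, -0.652, 0.25, 0.11, 6.3, 0.1]
    - [0, 0, -0.652, 0.25, 0.11, 6.3, 0.1]
    - [0, 0, -0.652, 0.25, 0.11, 6.3, 0.1]

```text
time_s: 15.18
tool_pos: [0.4515, -0.1388, 0.1131]
ee_rot: [-0.395, 0.919, -0.0, 0.0]
force: [1.0, -0.6, -1.4]
opening: 0.0249
gripper_force: 69.4
```

```bash
python3 -c "
from h import *
s=arm.state();print(s['tool_pos'],s['force'],s['q'][5]);go(.4511,-.1386,.1015,2.405)
c=cap('scene'); u,v=proj(c,s['tool_pos']-[0,0,.072]); print('pred',u,v, 'head by top', proj(c,[.4511,-.138,.0315]))
u,v=int(u),int(v);print(u-35,v-25);im=c['image'][v-25:v+25,u-35:u+35]; cv2.imwrite('pics/tip3.png',cv2.resize(im[:,:,::-1],(700,500),interpolation=cv2.INTER_CUBIC))
"
```

```text
[ 0.4514546  -0.13875484  0.1130614 ] [ 1.02384598 -0.64449451 -1.36384244] -2.808175758146696
turn [-0.0001 -0.     -0.0215] shift cm [0.013 0.037 1.156] psi 2.3835 q6 -2.808 q1 -0.425 t 15.1833
pred 395.30973116548535 249.14374440610166 head by top [394.76658205 252.5567481 ]
360 224
```

View pics/tip3.png

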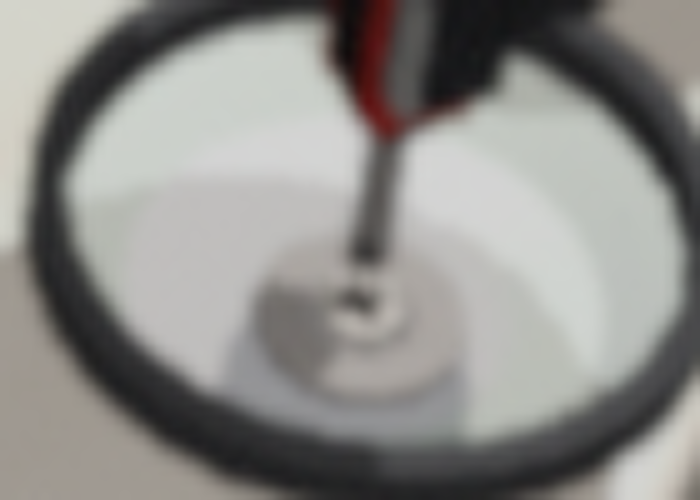

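Crop: bit tip at (362,260) → pixel (396.2,250.0); screw cross at (358,298) → (395.8,253.8).

```bash
python3 -c "
from h import *
c=cap('scene')
for z in(.0305,.0315,.0325):
  for o in ((.9,.8),(1.2,2.1)): print(z,o,ray(c,395.8-o[0],253.8-o[1],z))
go(.4511,-.1386,.1015,2.405)
"
```

```text
0.0305 (0.9, 0.8) [ 0.45063675 -0.1378771   0.0305    ]
0.0305 (1.2, 2.1) [ 0.45243493 -0.14083061  0.0305    ]
0.0315 (0.9, 0.8) [ 0.45043274 -0.13702452  0.0315    ]
0.0315 (1.2, 2.1) [ 0.45222869 -0.13997438  0.0315    ]
0.0325 (0.9, 0.8) [ 0.45022872 -0.13617194  0.0325    ]
0.0325 (1.2, 2.1) [ 0.45202245 -0.13911815  0.0325    ]
turn [-0.0009  0.0003 -0.0203] shift cm [0.022 0.058 1.18 ] psi 2.3847 q6 -2.809 q1 -0.425 t 15.2833
```

Request:
servo_tool:
  moves:
    - [0, 0, -0.01, 0.0, 0.04, 0.3, 0.1]
    - [0, 0, -0.02, 0.0, 0.04, 0.6, 0.1]
    - [0, 0, -0.02, 0.0, 0.04, 0.9, 0.1]
    - [0, 0, -0.02, 0.0, 0.04, 1.05, 0.1]
    - [0, 0, -0.02, 0.0, 0.04, 1.1, 0.1]
    - [0, 0, -0.02, 0.0, 0.04, 1.15, 0.1]
    - [0, 0, -0.02, 0.0, 0.04, 1.15, 0.1]

```text
time_s: 15.87
tool_pos: [0.4508, -0.1383, 0.1009]
ee_rot: [-0.406, 0.914, 0.0, -0.0]
force: [-1.1, 0.4, -1.4]
opening: 0.0255
gripper_force: 69.5
```

```bash
python3 -c "
from h import *
s=arm.state();print(s['tool_pos'],s['force'],s['wrist_torque'],s['q'][5]);go(.4511,-.1386,.1015,2.405)
"
```

```text
[ 0.45079411 -0.13827083  0.10093491] [-1.11726529  0.42872487 -1.43128098] [ 0.18392974  0.12879935 -0.0282686 ] -2.8309957948398163
turn [ 0.0007 -0.0002  0.0016] shift cm [ 0.004 -0.045 -0.057] psi 2.4066 q6 -2.831 q1 -0.424 t 15.8667
```

Request:
servo_tool:
  moves:
    - [0, 0, 0, 0, 0, 0.1, 0.1]
    - [0, 0, 0, 0, 0, 0.15, 0.1]
    - [0, 0, 0, 0, 0, 0.2, 0.1]
    - [0, 0, 0, 0, 0, 0.25, 0.1]
    - [0, 0, 0, 0, 0, 0.25, 0.1]

```text
time_s: 16.28
tool_pos: [0.4509, -0.1383, 0.0987]
ee_rot: [-0.406, 0.914, 0.0, -0.0]
force: [-3.4, 2.1, 7.4]
opening: 0.0252
gripper_force: 70.6
```

Request:
servo_tool:
  moves:
    - [0, 0, 0, 0, 0.03, 0.02, 0.1]
    - [0, 0, 0.12, 0, 0.02, 0.02, 0.1]
    - [0, 0, 0.24, 0, 0.01, 0.03, 0.1]
    - [0, 0, 0.36, 0.01, 0, 0.03, 0.1]
    - [0, 0, 0.48, 0.01, -0.01, 0.04, 0.1]
    - [0, 0, 0.6, 0.02, -0.02, 0.05, 0.1]
    - [0, 0, 0.72, 0.02, -0.03, 0.05, 0.1]
    - [0, 0, 0.84, 0.03, -0.04, 0.06, 0.1]
    - [0, 0, 0.96, 0.04, -0.04, 0.06, 0.1]
    - [0, 0, 1.08, 0.05, -0.05, 0.07, 0.1]
    - [0, 0, 1.2, 0.06, -0.05, 0.07, 0.1]
    - [0, 0, 1.32, 0.07, -0.06, 0.08, 0.1]
    - [0, 0, 1.44, 0.08, -0.06, 0.09, 0.1]
    - [0, 0, 1.56, 0.09, -0.06, 0.09, 0.1]
    - [0, 0, 1.68, 0.1, -0.06, 0.1, 0.1]
    - [0, 0, 1.8, 0.11, -0.06, 0.1, 0.1]
    - [0, 0, 1.92, 0.12, -0.05, 0.11, 0.1]
    - [0, 0, 2.04, 0.13, -0.05, 0.12, 0.1]
    - [0, 0, 2.16, 0.14, -0.04, 0.12, 0.1]
    - [0, 0, 2.28, 0.15, -0.04, 0.13, 0.1]

```text
time_s: 17.95
tool_pos: [0.4499, -0.1395, 0.0976]
ee_rot: [0.663, 0.749, -0.0, -0.0]
force: [-5.0, 2.6, 9.8]
opening: 0.0253
gripper_force: 71.1
```

```bash
python3 -c "
from h import *
s=arm.state();print(s['tool_pos'],s['force'],s['wrist_torque'],s['q'][5]);go(*(s['tool_pos']+s['force']/9000))
"
```

```text
[ 0.44985349 -0.13954232  0.09756635] [-5.04083042  2.59674049  9.81824028] [0.72696389 1.1459249  0.05636836] -0.5486221946301354
turn [-0.0007 -0.0005 -0.    ] shift cm [ 0.035 -0.052 -0.109] psi 0.1209 q6 -0.549 q1 -0.428 t 17.95
```

Request:
servo_tool:
  moves:
    - [0, 0, 0, 0.03, -0.04, 0.0, 0.1]
    - [0, 0, 0.12, 0.03, -0.05, 0.01, 0.1]
    - [0, 0, 0.24, 0.03, -0.06, 0.01, 0.1]
    - [0, 0, 0.36, 0.03, -0.06, 0.02, 0.1]
    - [0, 0, 0.48, 0.04, -0.07, 0.02, 0.1]
    - [0, 0, 0.6, 0.04, -0.08, 0.03, 0.1]
    - [0, 0, 0.72, 0.05, -0.08, 0.04, 0.1]
    - [0, 0, 0.84, 0.06, -0.09, 0.04, 0.1]
    - [0, 0, 0.96, 0.06, -0.1, 0.05, 0.1]
    - [0, 0, 1.08, 0.07, -0.1, 0.05, 0.1]
    - [0, 0, 1.2, 0.08, -0.1, 0.06, 0.1]
    - [0, 0, 1.32, 0.09, -0.1, 0.06, 0.1]
    - [0, 0, 1.44, 0.1, -0.1, 0.07, 0.1]
    - [0, 0, 1.56, 0.11, -0.1, 0.08, 0.1]
    - [0, 0, 1.68, 0.12, -0.1, 0.08, 0.1]
    - [0, 0, 1.8, 0.13, -0.1, 0.09, 0.1]
    - [0, 0, 1.92, 0.14, -0.09, 0.09, 0.1]
    - [0, 0, 2.04, 0.15, -0.09, 0.1, 0.1]
    - [0, 0, 2.16, 0.16, -0.08, 0.1, 0.1]
    - [0, 0, 2.28, 0.16, -0.08, 0.11, 0.1]

```text
time_s: 19.62
tool_pos: [0.449, -0.1376, 0.0965]
ee_rot: [0.957, -0.29, -0.0, -0.0]
force: [-2.0, 9.0, 11.0]
opening: 0.0251
gripper_force: 71.1
```

```bash
python3 -c "
from h import *
s=arm.state();print(s['tool_pos'],s['force'],s['wrist_torque'],s['q'][5]);go(*(s['tool_pos']+s['force']/9000))
"
```

```text
[ 0.44898375 -0.13763899  0.09647691] [-2.02939924  9.00243952 11.03994544] [1.98664025 0.51072271 0.04599169] 1.7334042847988718
turn [-0.0005  0.001   0.    ] shift cm [-0.074 -0.071 -0.123] psi -2.1593 q6 1.733 q1 -0.425 t 19.6167
```

Request:
servo_tool:
  moves:
    - [0, 0, 0, -0.05, -0.05, 0.0, 0.1]
    - [0, 0, 0.12, -0.06, -0.07, 0.01, 0.1]
    - [0, 0, 0.24, -0.06, -0.08, 0.02, 0.1]
    - [0, 0, 0.36, -0.06, -0.09, 0.02, 0.1]
    - [0, 0, 0.48, -0.05, -0.1, 0.02, 0.1]
    - [0, 0, 0.6, -0.05, -0.1, 0.02, 0.1]
    - [0, 0, 0.72, -0.04, -0.11, 0.03, 0.1]
    - [0, 0, 0.84, -0.03, -0.11, 0.03, 0.1]
    - [0, 0, 0.96, -0.03, -0.12, 0.03, 0.1]
    - [0, 0, 1.08, -0.02, -0.12, 0.03, 0.1]
    - [0, 0, 1.2, -0.01, -0.12, 0.03, 0.1]
    - [0, 0, 1.3, 0, -0.12, 0.03, 0.1]
    - [0, 0, 1.3, 0, -0.12, 0.03, 0.1]

```text
time_s: 20.7
tool_pos: [0.4505, -0.1376, 0.0963]
ee_rot: [-0.586, 0.81, -0.001, 0.0]
force: [-0.7, 0.6, 5.5]
opening: 0.0253
gripper_force: 70.5
```

```bash
python3 -c "
from h import *
s=arm.state();print(s['tool_pos'],s['force'],s['wrist_torque'],s['q'][5]);go(*(s['tool_pos']+s['force']/9000))
"
```

```text
[ 0.45053353 -0.13757289  0.09625572] [-0.68260259  0.62699687  5.4947776 ] [0.14615547 0.08519938 0.04672926] 3.037171031742389
turn [-0.0012 -0.0002 -0.    ] shift cm [-0.004  0.009 -0.061] psi 2.8229 q6 3.037 q1 -0.423 t 20.7
```

Request:
servo_tool:
  moves:
    - [0, 0, 0, 0, 0, -1, 0.1]
    - [0, 0, 0, 0, 0, -4, 0.1]
    - [0, 0, 0, 0, 0, -8, 0.1]
    - [0, 0, -0.12, 0, 0, -8, 0.1]
    - [0, 0, -0.24, 1, -0.4, -8, 0.1]
    - [0, 0, -0.36, 3, -1.2, -8, 0.1]
    - [0, 0, -0.48, 5, -2, -8, 0.1]
    - [0, 0, -0.6, 7, -2.9, -8, 0.1]
    - [0, 0, -0.72, 9, -3.7, -8, 0.1]
    - [0, 0, -0.84, 11, -4.5, -8, 0.1]
    - [0, 0, -0.96, 13, -5.3, -8, 0.1]
    - [0, 0, -1.08, 15, -6.1, -8, 0.1]
    - [0, 0, -1.2, 16.5, -6.7, -8, 0.1]
    - [0, 0, -1.32, 17.05, -6.97, -8, 0.1]
    - [0, 0, -1.44, 17.05, -6.97, -8, 0.1]
    - [0, 0, -1.56, 17.05, -6.97, -8, 0.1]
    - [0, 0, -1.68, 17.05, -6.97, -8, 0.1]
    - [0, 0, -1.8, 17.05, -6.97, -8, 0.1]
    - [0, 0, -1.92, 17.05, -6.97, -8, 0.1]
    - [0, 0, -2.04, 17.05, -6.97, -8, 0.1]

```text
time_s: 22.37
tool_pos: [0.4642, -0.3211, 0.1759]
ee_rot: [0.997, 0.082, 0.0, 0.0]
force: [-0.0, 0.1, -1.0]
opening: 0.0252
gripper_force: 69.9
```

Request:
servo_tool:
  moves:
    - [0, 0, -0.12, 0, 0, 0, 0.1]
    - [0, 0, -0.24, 0, 0, 0, 0.1]
    - [0, 0, -0.36, 0, 0, 0, 0.1]
    - [0, 0, -0.48, 0, 0, 0, 0.1]
    - [0, 0, -0.6, 0, 0, 0, 0.1]
    - [0, 0, -0.72, 0, 0, 0, 0.1]
    - [0, 0, -0.84, 0, 0, 0, 0.1]
    - [0, 0, -0.96, 0, 0, 0, 0.1]
    - [0, 0, -1.08, 0, 0, 0, 0.1]
    - [0, 0, -1.2, 0, 0, 0, 0.1]
    - [0, 0, -1.32, 0, 0, 0, 0.1]
    - [0, 0, -1.44, 0, 0, 0, 0.1]
    - [0, 0, -1.56, 0, 0, 0, 0.1]
    - [0, 0, -1.68, 0, 0, 0, 0.1]
    - [0, 0, -1.8, 0, 0, 0, 0.1]
    - [0, 0, -1.92, 0, 0, 0, 0.1]
    - [0, 0, -2.04, 0, 0, 0, 0.1]
    - [0, 0, -2.16, 0, 0, 0, 0.1]
    - [0, 0, -2.28, 0, 0, 0, 0.1]
    - [0, 0, -2.4, 0, 0, 0, 0.1]

```text
time_s: 24.03
tool_pos: [0.4642, -0.3211, 0.1759]
ee_rot: [0.285, 0.959, -0.0, 0.0]
force: [0.9, 0.6, -1.0]
opening: 0.0255
gripper_force: 69.9
```

```bash
python3 chk.py medium small
python3 -c "
from h import *
s=arm.state();print(s['tool_pos'],s['force'],s['q'][5]);go(.4633,-.3213,.113,2.067)"
```

```text
medium cross [ 0.4505 -0.1388] -0.039 rim [ 0.4513 -0.1389] 0.0654 817 head z 0.0295 29 washer 0.0293
[ 0.46415403 -0.32111738  0.1758739 ] [ 0.03462823  0.71128545 -1.08890391] -1.7136555645769869
turn [-2.0000e-04  1.0000e-04 -1.0642e+00] shift cm [ 0.064 -0.06   6.287] psi 1.0028 q6 -1.714 q1 -0.711 t 24.0833h.py:35: RuntimeWarning: invalid value encountered in scalar divide
  r=np.hypot(X-cx,Y-cy); w=np.clip(130.-pt,0,None)*(r<.0062); cx,cy=(w*X).sum()/w.sum(),(w*Y).sum()/w.sum()
  return _methods._mean(a, axis=axis, dtype=dtype,
  ret = ret.dtype.type(ret / rcount)
Traceback (most recent call last):
  File "chk.py", line 9, in <module>
    if __name__=='__main__': chk(cap('top'),sys.argv[1:])
                             ~~~^^^^^^^^^^^^^^^^^^^^^^^^^
  File "chk.py", line 7, in chk
    p,top,n,e=rim(c,P,g[0],k); d=np.hypot(P[...,0]-p[0],P[...,1]-p[1])
              ~~~^^^^^^^^^^^^
  File "h.py", line 22, in rim
    s=least_squares(lambda p:np.hypot(q[:,0]-p[0],q[:,1]-p[1])-(Ro-.0045),guess[:2],loss='soft_l1',f_scale=.003)
ValueError: Initial guess is outside of provided bounds
```

Medium screw is flush. The small lid is no longer where it was (knocked); I'll find it after the large screw.

Request:
servo_tool:
  moves:
    - [0, 0, -0.12, 0.06, -0.06, 1, 0.1]
    - [0, 0, -0.24, 0.06, -0.06, 2, 0.1]
    - [0, 0, -0.36, 0.06, -0.06, 3, 0.1]
    - [0, 0, -0.48, 0.06, -0.06, 4, 0.1]
    - [0, 0, -0.6, 0.06, -0.06, 5, 0.1]
    - [0, 0, -0.72, 0.06, -0.06, 6, 0.1]
    - [0, 0, -0.84, 0.06, -0.06, 6.3, 0.1]
    - [0, 0, -0.96, 0.06, -0.06, 6.3, 0.1]
    - [0, 0, -1.062, 0.06, -0.06, 6.3, 0.1]
    - [0, 0, -1.062, 0.06, -0.06, 6.3, 0.1]
    - [0, 0, -1.062, 0.06, -0.06, 6.3, 0.1]
    - [0, 0, -1.062, 0.06, -0.06, 6.3, 0.1]

```text
time_s: 25.08
tool_pos: [0.4633, -0.3212, 0.113]
ee_rot: [-0.234, 0.972, -0.0, 0.0]
force: [0.9, 0.3, -0.8]
opening: 0.0251
gripper_force: 69.9
```

```bash
python3 -c "
from h import *
s=arm.state();print(s['tool_pos'],s['force'],s['q'][5]);go(.4633,-.3213,.1015,2.067)
c=cap('top'); b=c['image'].copy();c=cap('scene','s4.png')
cv2.imwrite('pics/t4.png',cv2.resize(b[:,:,::-1],(640,480)))
P=cloud(c); print(P[199,420],P[195:204,416:425,2].mean())"
```

```text
[ 0.46330905 -0.32124533  0.11301961] [ 0.88911887  0.33698593 -0.80356904] -2.7559281116480836
turn [-0.0002  0.0001 -0.0232] shift cm [ 0.003 -0.004  1.152] psi 2.0438 q6 -2.756 q1 -0.712 t 25.0833
[ 0.45867191 -0.31134918  0.02988621] 0.03844314109896541
```

View pics/s4.png

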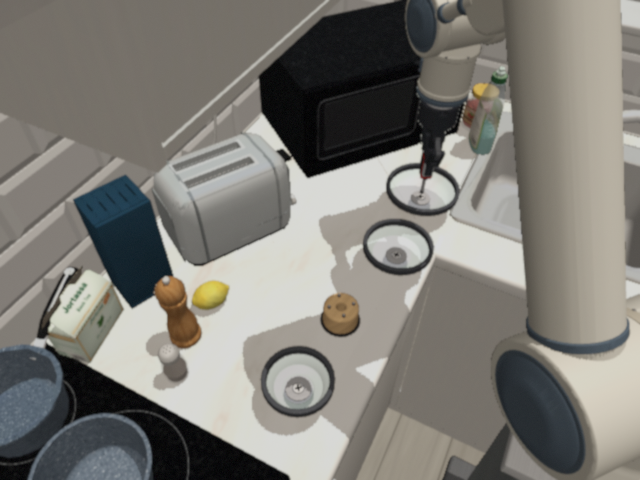

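Scene: the small lid has been shoved to about (298,388); the driver hovers over the large lid's screw at (421,195). Descend.

Request:
servo_tool:
  moves:
    - [0, 0, 0, 0, 0, 0.3, 0.1]
    - [0, 0, 0, 0, 0, 0.6, 0.1]
    - [0, 0, 0, 0, 0, 0.9, 0.1]
    - [0, 0, 0, 0, 0, 1.05, 0.1]
    - [0, 0, 0, 0, 0, 1.15, 0.1]
    - [0, 0, 0, 0, 0, 1.15, 0.1]

```text
time_s: 25.68
tool_pos: [0.4632, -0.321, 0.1012]
ee_rot: [-0.237, 0.972, 0.0, -0.0]
force: [-0.7, 0.1, -1.4]
opening: 0.0254
gripper_force: 69.9
```

```bash
python3 -c "
from h import *
s=arm.state();print(s['tool_pos'],s['force'],s['wrist_torque'],s['q'][5]);go(.4633,-.3213,.1015,2.067)"
```

```text
[ 0.46315354 -0.3210238   0.10116298] [-0.73902058  0.10823773 -1.36891086] [ 0.06607138  0.06513281 -0.06194733] -2.760713149985015
turn [ 0.0005 -0.0002 -0.0183] shift cm [-0.    -0.031 -0.034] psi 2.0487 q6 -2.761 q1 -0.712 t 25.6833
```

Request:
servo_tool:
  moves:
    - [0, 0, 0, 0, 0, 0.1, 0.1]
    - [0, 0, 0, 0, 0, 0.15, 0.1]
    - [0, 0, 0, 0, 0, 0.2, 0.1]
    - [0, 0, 0, 0, 0, 0.25, 0.1]
    - [0, 0, 0, 0, 0, 0.25, 0.1]

```text
time_s: 26.1
tool_pos: [0.4633, -0.3211, 0.0992]
ee_rot: [-0.237, 0.972, -0.0, 0.0]
force: [-0.5, 1.8, 5.0]
opening: 0.0251
gripper_force: 70.7
```

```bash
python3 -c "
from h import *
s=arm.state();print(s['tool_pos'],s['force'],s['wrist_torque'],s['q'][5]);go(*(s['tool_pos']+s['force']/9000))"
```

```text
[ 0.4632828  -0.32109505  0.0992002 ] [-0.45012247  1.77033352  4.98332686] [ 0.5283077   0.3912517  -0.01094526] -2.7608938681074178
turn [-0.0001  0.0001  0.    ] shift cm [-0.005  0.02  -0.055] psi 2.0488 q6 -2.761 q1 -0.712 t 26.1
```

Request:
servo_tool:
  moves:
    - [0, 0, 0, 0, 0.02, 0.04, 0.1]
    - [0, 0, 0.12, 0, 0.01, 0.04, 0.1]
    - [0, 0, 0.24, 0, 0, 0.05, 0.1]
    - [0, 0, 0.36, 0.01, -0.01, 0.05, 0.1]
    - [0, 0, 0.48, 0.01, -0.02, 0.06, 0.1]
    - [0, 0, 0.6, 0.02, -0.03, 0.06, 0.1]
    - [0, 0, 0.72, 0.02, -0.04, 0.07, 0.1]
    - [0, 0, 0.84, 0.03, -0.05, 0.07, 0.1]
    - [0, 0, 0.96, 0.04, -0.05, 0.08, 0.1]
    - [0, 0, 1.08, 0.05, -0.06, 0.09, 0.1]
    - [0, 0, 1.2, 0.06, -0.06, 0.09, 0.1]
    - [0, 0, 1.32, 0.07, -0.07, 0.1, 0.1]
    - [0, 0, 1.44, 0.08, -0.07, 0.1, 0.1]
    - [0, 0, 1.56, 0.09, -0.07, 0.11, 0.1]
    - [0, 0, 1.68, 0.1, -0.07, 0.12, 0.1]
    - [0, 0, 1.8, 0.11, -0.07, 0.12, 0.1]
    - [0, 0, 1.92, 0.12, -0.06, 0.13, 0.1]
    - [0, 0, 2.04, 0.13, -0.06, 0.13, 0.1]
    - [0, 0, 2.16, 0.14, -0.05, 0.14, 0.1]
    - [0, 0, 2.28, 0.15, -0.05, 0.14, 0.1]

```text
time_s: 27.77
tool_pos: [0.4618, -0.3219, 0.0979]
ee_rot: [0.786, 0.619, -0.0, -0.0]
force: [-4.2, 4.3, 9.4]
opening: 0.0253
gripper_force: 71.3
```

```bash
python3 -c "
from h import *
s=arm.state();print(s['tool_pos'],s['force'],s['wrist_torque'],s['q'][5]);go(*(s['tool_pos']+s['force']/9000))"
```

```text
[ 0.46175983 -0.32192963  0.09793637] [-4.18025752  4.33827897  9.39137643] [0.91957312 0.91321611 0.07331757] -0.4778270166636036
turn [-0.0007 -0.0003 -0.    ] shift cm [ 0.036 -0.057 -0.104] psi -0.237 q6 -0.478 q1 -0.715 t 27.7667
```

Request:
servo_tool:
  moves:
    - [0, 0, 0, 0.03, -0.04, 0.0, 0.1]
    - [0, 0, 0.12, 0.03, -0.05, 0.01, 0.1]
    - [0, 0, 0.24, 0.03, -0.06, 0.02, 0.1]
    - [0, 0, 0.36, 0.03, -0.06, 0.02, 0.1]
    - [0, 0, 0.48, 0.03, -0.07, 0.03, 0.1]
    - [0, 0, 0.6, 0.03, -0.08, 0.03, 0.1]
    - [0, 0, 0.72, 0.03, -0.08, 0.04, 0.1]
    - [0, 0, 0.84, 0.04, -0.09, 0.05, 0.1]
    - [0, 0, 0.96, 0.04, -0.1, 0.05, 0.1]
    - [0, 0, 1.08, 0.04, -0.1, 0.06, 0.1]
    - [0, 0, 1.2, 0.05, -0.11, 0.06, 0.1]
    - [0, 0, 1.32, 0.05, -0.11, 0.07, 0.1]
    - [0, 0, 1.44, 0.06, -0.11, 0.07, 0.1]
    - [0, 0, 1.56, 0.06, -0.12, 0.08, 0.1]
    - [0, 0, 1.68, 0.07, -0.12, 0.09, 0.1]
    - [0, 0, 1.8, 0.07, -0.12, 0.09, 0.1]
    - [0, 0, 1.92, 0.08, -0.12, 0.1, 0.1]
    - [0, 0, 2.04, 0.08, -0.12, 0.1, 0.1]
    - [0, 0, 2.16, 0.09, -0.12, 0.11, 0.1]
    - [0, 0, 2.28, 0.09, -0.12, 0.12, 0.1]

```text
time_s: 29.43
tool_pos: [0.4615, -0.3205, 0.0969]
ee_rot: [0.89, -0.456, 0.0, -0.0]
force: [1.6, 7.6, 9.7]
opening: 0.0254
gripper_force: 71.4
```

```bash
python3 -c "
from h import *
s=arm.state();print(s['tool_pos'],s['force'],s['wrist_torque'],s['q'][5]);go(*(s['tool_pos']+s['force']/9000))"
```

```text
[ 0.46146793 -0.32045863  0.09686611] [1.63574875 7.58223609 9.6995541 ] [ 1.91981827 -0.32546901  0.03256851] 1.8026247889962739
turn [-0.001   0.0003  0.    ] shift cm [-0.058 -0.064 -0.108] psi -2.5173 q6 1.803 q1 -0.714 t 29.4333
```

Request:
servo_tool:
  moves:
    - [0, 0, 0, -0.04, -0.05, 0.0, 0.1]
    - [0, 0, 0.12, -0.05, -0.07, 0.01, 0.1]
    - [0, 0, 0.24, -0.05, -0.08, 0.02, 0.1]
    - [0, 0, 0.36, -0.05, -0.09, 0.02, 0.1]
    - [0, 0, 0.48, -0.05, -0.1, 0.03, 0.1]
    - [0, 0, 0.6, -0.04, -0.1, 0.03, 0.1]
    - [0, 0, 0.72, -0.04, -0.11, 0.04, 0.1]
    - [0, 0, 0.84, -0.03, -0.11, 0.04, 0.1]
    - [0, 0, 0.96, -0.03, -0.12, 0.05, 0.1]
    - [0, 0, 1.08, -0.02, -0.12, 0.05, 0.1]
    - [0, 0, 1.2, -0.01, -0.12, 0.06, 0.1]
    - [0, 0, 1.24, 0, -0.12, 0.06, 0.1]
    - [0, 0, 1.24, 0, -0.12, 0.06, 0.1]

```text
time_s: 30.52
tool_pos: [0.4627, -0.3203, 0.0964]
ee_rot: [-0.461, 0.888, -0.0, 0.001]
force: [0.6, 5.4, 7.8]
opening: 0.0257
gripper_force: 71.1
```

```bash
python3 -c "
from h import *
s=arm.state();print(s['tool_pos'],s['force'],s['wrist_torque'],s['q'][5]);go(*(s['tool_pos']+s['force']/9000))"
```

```text
[ 0.46272498 -0.32028297  0.09636871] [0.62465996 5.42135274 7.81590996] [ 1.15587996 -0.35055468  0.00137447] 3.042229807972578
turn [-0.0011  0.0006  0.    ] shift cm [-0.053  0.029 -0.087] psi 2.5285 q6 3.042 q1 -0.712 t 30.5167
```

Request:
servo_tool:
  moves:
    - [0, 0, 0, -0.04, 0.02, -0.3, 0.1]
    - [0, 0, 0, -0.04, 0.02, -1.2, 0.1]
    - [0, 0, -0.12, -0.04, 0.02, -1.2, 0.1]
    - [0, 0, -0.24, -0.03, 0.05, -1.2, 0.1]
    - [0, 0, -0.36, -0.02, 0.06, -1.2, 0.1]
    - [0, 0, -0.48, -0.02, 0.07, -1.2, 0.1]
    - [0, 0, -0.6, -0.02, 0.08, -1.2, 0.1]
    - [0, 0, -0.72, -0.02, 0.08, -1.2, 0.1]
    - [0, 0, -0.84, 0, 0.1, -1.2, 0.1]
    - [0, 0, -0.96, 0, 0.1, -1.2, 0.1]
    - [0, 0, -1.08, 0.01, 0.1, -1.2, 0.1]
    - [0, 0, -1.2, 0.01, 0.1, -1.2, 0.1]
    - [0, 0, -1.32, 0.02, 0.11, -1.2, 0.1]
    - [0, 0, -1.44, 0.03, 0.12, -1.2, 0.1]
    - [0, 0, -1.56, 0.04, 0.12, -1.2, 0.1]
    - [0, 0, -1.69, 0.05, 0.12, -1.2, 0.1]
    - [0, 0, -1.69, 0.05, 0.12, -1.2, 0.1]
    - [0, 0, -1.69, 0.05, 0.12, -0.8, 0.1]
    - [0, 0, -1.69, 0.05, 0.12, -0.5, 0.1]
    - [0, 0, -1.69, 0.05, 0.12, -0.3, 0.1]

```text
time_s: 32.18
tool_pos: [0.4608, -0.3201, 0.0984]
ee_rot: [0.97, -0.244, -0.0, -0.0]
force: [0.1, -1.2, -1.6]
opening: 0.0257
gripper_force: 69.9
```

Request:
servo_tool:
  moves:
    - [0, 0, 0, 0, 0, 0.1, 0.1]
    - [0, 0, 0, 0, 0, 0.2, 0.1]
    - [0, 0, 0, 0, 0, 0.3, 0.1]
    - [0, 0, 0, 0, 0, 0.3, 0.1]
    - [0, 0, 0, 0, 0, 0.3, 0.1]

```text
time_s: 32.6
tool_pos: [0.461, -0.3201, 0.0963]
ee_rot: [0.97, -0.243, 0.0, 0.0]
force: [-2.4, 1.3, 9.6]
opening: 0.0254
gripper_force: 71.5
```

```bash
python3 -c "
from h import *
s=arm.state();print(s['tool_pos'],s['force'],s['wrist_torque'],s['q'][5]);go(*(s['tool_pos']+s['force']/9000))"
```

```text
[ 0.46095717 -0.32014503  0.09627308] [-2.424528    1.32374986  9.5905536 ] [0.43083942 0.58160613 0.00830761] 1.3484611915484144
turn [ 0.0001 -0.0003  0.    ] shift cm [-0.031 -0.    -0.107] psi -2.0619 q6 1.348 q1 -0.713 t 32.6
```

Seated again; turn to the stop.

Request:
servo_tool:
  moves:
    - [0, 0, 0.12, -0.02, -0.01, 0.01, 0.1]
    - [0, 0, 0.24, -0.02, -0.02, 0.01, 0.1]
    - [0, 0, 0.36, -0.02, -0.03, 0.01, 0.1]
    - [0, 0, 0.48, -0.01, -0.04, 0.02, 0.1]
    - [0, 0, 0.6, -0.01, -0.05, 0.02, 0.1]
    - [0, 0, 0.72, 0, -0.06, 0.02, 0.1]
    - [0, 0, 0.84, 0.01, -0.07, 0.03, 0.1]
    - [0, 0, 0.96, 0.02, -0.08, 0.03, 0.1]
    - [0, 0, 1.08, 0.03, -0.08, 0.03, 0.1]
    - [0, 0, 1.2, 0.04, -0.09, 0.03, 0.1]
    - [0, 0, 1.32, 0.05, -0.09, 0.03, 0.1]
    - [0, 0, 1.44, 0.06, -0.09, 0.03, 0.1]
    - [0, 0, 1.56, 0.07, -0.09, 0.03, 0.1]
    - [0, 0, 1.66, 0.08, -0.09, 0.03, 0.1]
    - [0, 0, 1.66, 0.08, -0.09, 0.03, 0.1]

```text
time_s: 33.85
tool_pos: [0.4626, -0.3202, 0.0961]
ee_rot: [-0.472, 0.882, -0.001, 0.0]
force: [0.6, 0.4, 8.3]
opening: 0.0254
gripper_force: 71.2
```

```bash
python3 -c "
from h import *
s=arm.state();print(s['tool_pos'],s['force'],s['wrist_torque'],s['q'][5]);go(.4908,.0373,.175,1.45)"
```

```text
[ 0.46261939 -0.32023157  0.09614049] [0.5974913  0.40939988 8.34322811] [-6.22029640e-05 -5.18028631e-02  7.14099966e-02] 3.017455547167936
turn [-1.7000e-03  7.0000e-04  1.1042e+00] shift cm [-31.32   17.454  -7.926] psi 2.5542 q6 3.017 q1 -0.712 t 33.85
```

Request:
servo_tool:
  moves:
    - [0, 0, 0, 0, 0, -1, 0.1]
    - [0, 0, 0, 0, 0, -4, 0.1]
    - [0, 0, 0, 0, 0, -8, 0.1]
    - [0, 0, -0.12, -1, 0.6, -10, 0.1]
    - [0, 0, -0.24, -3, 1.7, -11, 0.1]
    - [0, 0, -0.36, -5.5, 3.1, -11, 0.1]
    - [0, 0, -0.48, -8, 4.5, -11, 0.1]
    - [0, 0, -0.6, -10.5, 5.9, -11, 0.1]
    - [0, 0, -0.72, -13, 7.3, -11, 0.1]
    - [0, 0, -0.84, -15.5, 8.7, -11, 0.1]
    - [0, 0, -0.96, -18, 10.2, -11, 0.1]
    - [0, 0, -1.08, -20.5, 11.6, -11, 0.1]
    - [0, 0, -1.2, -23, 13, -11, 0.1]
    - [0, 0, -1.32, -25.5, 14.4, -11, 0.1]
    - [0, 0, -1.44, -28, 15.8, -11, 0.1]
    - [0, 0, -1.56, -30, 16.9, -11, 0.1]
    - [0, 0, -1.68, -31.2, 17.6, -10, 0.1]
    - [0, 0, -1.8, -31.22, 17.62, -9, 0.1]
    - [0, 0, -1.92, -31.22, 17.62, -8, 0.1]
    - [0, 0, -2.04, -31.22, 17.62, -8, 0.1]

```text
time_s: 35.52
tool_pos: [0.4847, 0.0385, 0.1745]
ee_rot: [0.999, -0.052, -0.001, 0.0]
force: [-0.0, 0.9, -1.2]
opening: 0.0251
gripper_force: 70.4
```

Request:
servo_tool:
  moves:
    - [0, 0, 0, 0, 0, 0, 0.1]
    - [0, 0, 0, 0, 0, 0, 0.1]
    - [0, 0, 0, 0, 0, 0, 0.1]

```text
time_s: 35.77
tool_pos: [0.4858, 0.0379, 0.176]
ee_rot: [0.998, -0.057, 0.0, 0.0]
force: [0.1, 0.4, -0.8]
opening: 0.0254
gripper_force: 70.4
```

```bash
python3 chk.py large medium 
python3 -c "
from h import *
s=arm.state();print(s['tool_pos'],s['force'],s['wrist_torque'],s['q'][5]);go(.489,.0375,.145,-1.69)
c=cap('scene'); u,v=proj(c,s['tool_pos']-[0,0,.072]); print('pred',u,v)
u,v=int(u),int(v);im=c['image'][v-50:v+70,u-60:u+60]; cv2.imwrite('pics/st.png',cv2.resize(im[:,:,::-1],(600,600),interpolation=cv2.INTER_CUBIC))"
```

```text
large cross [ 0.4624 -0.3195] -0.367 rim [ 0.4628 -0.3199] 0.0653 1000 head z 0.0294 32 washer 0.0294
medium cross [ 0.4504 -0.1388] -0.04 rim [ 0.4511 -0.1388] 0.0656 828 head z 0.0291 29 washer 0.0293
[0.48579891 0.03791185 0.17596114] [-0.75404482  0.45329375 -1.19741948] [ 0.01704271 -0.00690428 -0.00961001] 1.6402121488143626
turn [-0.0001 -0.0007  0.005 ] shift cm [0.32  0.005 3.096] psi -1.685 q6 1.64 q1 -0.045 t 35.8167
pred 344.05437762918825 286.9926554151508
```

View pics/st.png

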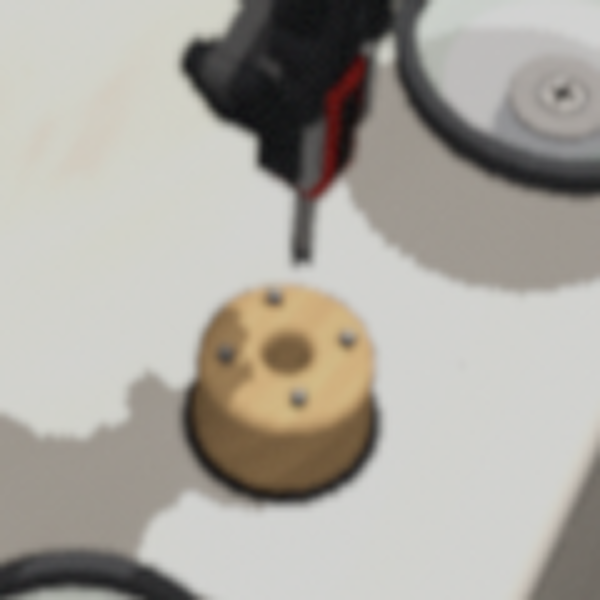

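Crop: bit tip at (301,262) → (344.2,288.4); stand hole centre at (288,353) → (341.6,306.6). Large and medium heads are flush with their washers.

```bash
python3 -c "
from h import *
c=cap('scene'); 
for o in((.1,1.4),(.9,1.4)): print(ray(c,341.6-o[0],306.6-o[1],.047))
go(.489,.0375,.135,-1.69)"
```

```text
[0.48807155 0.03756728 0.047     ]
[0.48936354 0.03823523 0.047     ]
turn [-0.     -0.0006  0.0064] shift cm [3.270e-01 4.000e-03 4.083e+00] psi -1.6836 q6 1.639 q1 -0.045 t 35.9167
```

Request:
servo_tool:
  moves:
    - [0, 0, 0, 0.32, 0, 1, 0.1]
    - [0, 0, 0, 0.32, 0, 3, 0.1]
    - [0, 0, 0, 0.32, 0, 4, 0.1]
    - [0, 0, 0, 0.32, 0, 5, 0.1]
    - [0, 0, 0, 0.32, 0, 6, 0.1]
    - [0, 0, 0, 0.32, 0, 6.5, 0.1]
    - [0, 0, 0, 0.32, 0, 6.5, 0.1]

```text
time_s: 36.5
tool_pos: [0.4882, 0.0376, 0.1092]
ee_rot: [0.998, -0.055, -0.001, 0.0]
force: [0.1, 0.1, -1.1]
opening: 0.025
gripper_force: 70.4
```

```bash
python3 -c "
from h import *
s=arm.state();print(s['tool_pos'],s['force']);go(.489,.0375,.0733,-1.69)"
```

```text
[0.48824956 0.03761384 0.10921735] [ 0.12436821  0.10093571 -1.13455493]
turn [0.0002 0.0019 0.0082] shift cm [8.300e-02 2.000e-03 3.592e+00] psi -1.6818 q6 1.637 q1 -0.045 t 36.5
```

Tip is inside the hole without contact; down to the bottom.

Request:
servo_tool:
  moves:
    - [0, 0, 0, 0.08, 0, 1, 0.1]
    - [0, 0, 0, 0.08, 0, 2, 0.1]
    - [0, 0, 0, 0.08, 0, 3, 0.1]
    - [0, 0, 0, 0.08, 0, 3.5, 0.1]
    - [0, 0, 0, 0.08, 0, 3.6, 0.1]
    - [0, 0, 0, 0.08, 0, 3.65, 0.1]
    - [0, 0, 0, 0.08, 0, 3.65, 0.1]

```text
time_s: 37.08
tool_pos: [0.4898, 0.0375, 0.0742]
ee_rot: [0.998, -0.055, 0.0, 0.0]
force: [-1.1, -0.1, -1.3]
opening: 0.0253
gripper_force: 70.4
```

```bash
python3 -c "
from h import *
s=arm.state();print(s['tool_pos'],s['force'])"
```

```text
[0.4898009  0.03754678 0.07423704] [-1.07896771 -0.05183691 -1.29182023]
```

Request:
servo_tool:
  moves:
    - [0, 0, 0, 0, 0, 0, 0.4]
    - [0, 0, 0, 0, 0, 0, 0.6]
    - [0, 0, 0, 0, 0, 0, 0.8]
    - [0, 0, 0, 0, 0, 0, 1]
    - [0, 0, 0, 0, 0, 0, 1]
    - [0, 0, 0, 0, 0, 0, 1]
    - [0, 0, 0, 0, 0, -3, 1]
    - [0, 0, 0, 0, 0, -7, 1]
    - [0, 0, 0, 0, 0, -11, 1]
    - [0, 0, 0, 0, 0, -12, 1]

```text
time_s: 37.92
tool_pos: [0.4915, 0.0375, 0.1991]
ee_rot: [0.998, -0.055, 0.003, -0.0]
force: [0.6, -0.5, 0.8]
opening: 0.0854
gripper_force: 0.0
```

```bash
cat > all.py <<'E'
from h import *
c=cap('top');P=cloud(c)
def find(k,g):
    try:
        p,top,n,e=rim(c,P,np.array(g),k); p,top,n,e=rim(c,P,p,k)
        d=np.hypot(P[...,0]-p[0],P[...,1]-p[1])
        print(k,p.round(4),'top',round(top,4),n,round(e,4),'head z',P[...,2][d<.006].mean().round(4))
    except Exception as x: print(k,x)
import sys
g=eval(sys.argv[1])
for k in g: find(k,g[k])
E
python3 - <<'E'
from h import *
s=cap('scene','s5.png'); print('small guess',ray(s,298,377,.064)+[.004,-.004,0])
P=cloud(s); t=(abs(P[...,2]-.1113)<.004)&(abs(P[...,0]-.48)<.05)&(abs(P[...,1]-.04)<.05); print('driver top',t.sum(),P[t].mean(0).round(4), np.percentile(P[t][:,2],90)); print(arm.state()['tool_pos'])
E
```

```text
small guess [0.49059445 0.20254989 0.064     ]
driver top 153 [0.4889 0.0405 0.1109] 0.11282434047580929
[0.49164671 0.03753099 0.19874874]
```

View pics/s5.png

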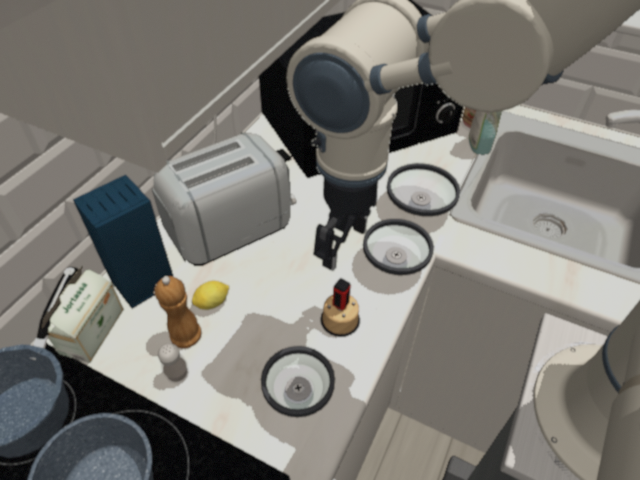

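Scene: driver stands in its block at (342,295), same height as at the start; small lid at (298,381), medium (398,247), large (422,190).

```bash
python3 all.py "dict(large=(.463,-.32),medium=(.451,-.139),small=(.492,.200))"
python3 -c "
from h import *
go(.385,-.139,.15,0)"
```

```text
large [ 0.4627 -0.3198] top 0.0653 1018 0.0025 head z 0.0291
medium [ 0.4512 -0.1389] top 0.0656 818 0.0024 head z 0.0303
small [0.4901 0.2048] top 0.0652 217 0.0026 head z nan
turn [ 0.004  -0.0041 -1.6811] shift cm [-8.604 18.712  4.597] psi -1.6811 q6 1.636 q1 -0.045 t 38.0167all.py:7: RuntimeWarning: Mean of empty slice.
  print(k,p.round(4),'top',round(top,4),n,round(e,4),'head z',P[...,2][d<.006].mean().round(4))
  ret = ret.dtype.type(ret / rcount)
```

Request:
servo_tool:
  moves:
    - [0, 0, -0.12, -1, 2, 0, 1]
    - [0, 0, -0.24, -2, 4, 0, 1]
    - [0, 0, -0.36, -3, 6, 0, 0.9]
    - [0, 0, -0.48, -4, 8.5, 0, 0.8]
    - [0, 0, -0.6, -5, 11, 0, 0.7]
    - [0, 0, -0.72, -6, 13, 0.5, 0.6]
    - [0, 0, -0.84, -7, 15, 1, 0.5]
    - [0, 0, -0.96, -8, 17, 2, 0.5]
    - [0, 0, -1.08, -8.6, 18.7, 3, 0.5]
    - [0, 0, -1.2, -8.6, 18.7, 4, 0.5]
    - [0, 0, -1.32, -8.6, 18.7, 4.6, 0.5]
    - [0, 0, -1.44, -8.6, 18.7, 4.6, 0.5]
    - [0, 0, -1.56, -8.6, 18.7, 4.6, 0.5]
    - [0, 0, -1.681, -8.6, 18.7, 4.6, 0.5]
    - [0, 0, -1.681, -8.6, 18.7, 4.6, 0.5]
    - [0, 0, -1.681, -8.6, 18.7, 4.6, 0.5]

```text
time_s: 39.35
tool_pos: [0.383, -0.1386, 0.1473]
ee_rot: [0.709, 0.706, -0.0, -0.001]
force: [-0.0, 1.1, 0.3]
opening: 0.0427
gripper_force: 0.0
```

```bash
python3 -c "
from h import *
s=arm.state();print(s['tool_pos'],s['force'],s['opening']);go(.385,-.139,.058,0)"
```

```text
[ 0.38301434 -0.13858761  0.1472955 ] [-0.02426751  1.05248166  0.31760065] 0.042672514885536854
turn [-0.0013 -0.0007 -0.0041] shift cm [-0.046  0.21   8.929] psi -0.0041 q6 -0.49 q1 -0.494 t 39.35
```

Request:
servo_tool:
  moves:
    - [0, 0, 0, 0, 0.1, 2, 0.5]
    - [0, 0, 0, 0, 0.1, 5, 0.5]
    - [0, 0, 0, 0, 0.1, 7, 0.5]
    - [0, 0, 0, 0, 0.1, 8.3, 0.5]
    - [0, 0, 0, 0, 0.1, 8.7, 0.5]
    - [0, 0, 0, 0, 0.1, 8.9, 0.5]
    - [0, 0, 0, 0, 0.1, 8.9, 0.5]

```text
time_s: 39.93
tool_pos: [0.3845, -0.1388, 0.059]
ee_rot: [0.708, 0.706, -0.0, -0.0]
force: [-0.2, -0.6, 0.5]
opening: 0.043
gripper_force: 0.0
```

```bash
python3 -c "
from h import *
s=arm.state();print(s['tool_pos'],s['force'],s['opening']);go(.385,-.139,.058,0)"
```

```text
[ 0.38445691 -0.13880563  0.05898415] [-0.24420091 -0.59394838  0.51773633] 0.04296099537760995
turn [-0.0004 -0.0002 -0.002 ] shift cm [-0.019  0.054  0.098] psi -0.002 q6 -0.491 q1 -0.493 t 39.9333
```

Request:
servo_tool:
  moves:
    - [0, 0, 0, 0, 0.05, 0, 0.3]
    - [0, 0, 0, 0, 0.05, 0, 0.2]
    - [0, 0, 0, 0, 0.05, 0, 0.15]
    - [0, 0, 0, 0, 0.05, 0, 0.1]
    - [0, 0, 0, 0, 0.05, 0, 0.05]
    - [0, 0, 0, 0, 0.05, 0, 0]
    - [0, 0, 0, 0, 0.05, 0, 0]
    - [0, 0, 0, 0, 0.05, 0, 0]
    - [0, 0, 0, 0, 0.05, 0, 0]
    - [0, 0, 0, 0, 0.05, 0, 0]
  newtons: 60

```text
time_s: 40.77
tool_pos: [0.385, -0.1388, 0.0591]
ee_rot: [0.707, 0.707, 0.0, 0.0]
force: [-2.1, -0.8, 7.0]
opening: 0.006
gripper_force: 59.6
```

```bash
python3 -c "
from h import *
s=arm.state();print(s['tool_pos'],s['force'],s['wrist_torque'],s['opening'],s['gripper_force']);go(.385,-.139,.058,0)"
python3 all.py "dict(medium=(.451,-.139))"
```

```text
[ 0.38495519 -0.13882998  0.05913601] [-2.11279193 -0.76397675  7.02219835] [0.13936772 0.02233599 0.05359625] 0.0059834569825146094 59.60724976641359
turn [ 0.0001  0.0001 -0.0001] shift cm [-0.017  0.004  0.114] psi -0.0001 q6 -0.492 q1 -0.492 t 40.7667
medium [ 0.4503 -0.134 ] top 0.0661 590 0.0025 head z 0.1901
```

Request:
servo_tool:
  moves:
    - [0, 0, 0, 0, 0, -0.2, 0]
    - [0, 0, 0, 0, 0, -0.5, 0]
    - [0, 0, 0, 0, 0, -1, 0]
    - [0, 0, 0, 0, 0, -1.5, 0]
    - [0, 0, 0, 0, 0, -2, 0]
    - [0, 0, 0, 0, 0, -2, 0]
    - [0, 0, 0, 0, 0, -2, 0]

```text
time_s: 41.4
tool_pos: [0.3852, -0.1389, 0.0794]
ee_rot: [0.707, 0.707, 0.0, 0.0]
force: [-0.6, 0.5, -2.5]
opening: 0.0056
gripper_force: 61.8
```

```bash
cat > tilt.py <<'E'
from h import *
import sys
k=sys.argv[1]; gx,gy,gz=map(float,sys.argv[2:5]); cam=sys.argv[5]
c=cap(cam);P=cloud(c); r=np.hypot(P[...,0]-gx,P[...,1]-gy)
m=(abs(r-R[k]+.0045)<.008)&(abs(P[...,2]-gz)<.012)&(c['image'].max(2)<110); q=P[m]
A=np.c_[q[:,:2]-[gx,gy],np.ones(len(q))]
w=np.ones(len(q),bool)
for _ in range(8):
    s=np.linalg.lstsq(A[w],q[w,2],rcond=None)[0]; e=q[:,2]-A@s; w=(e>-.002)&(e<.003)   # upper face
print(cam,k,'slope',s.round(4),'n',w.sum(),len(q))
s=arm.state();print(s['tool_pos'],s['force'],s['wrist_torque'],s['opening'],s['gripper_force'])
E
python3 tilt.py medium .4475 -.135 .083 scene; python3 tilt.py large .459 -.316 .0625 scene;python3 tilt.py medium .4515 -.139 .085 top; python3 tilt.py large .463 -.32 .0655 top
```

```text
scene medium slope [-0.0086 -0.0094  0.0816] n 478 814
[ 0.38508604 -0.13887707  0.07916233] [-0.90632628 -0.92056551 -2.23885716] [-0.01989729  0.15917839  0.01504503] 0.006098179068337722 61.84694035327993
scene large slope [0.0017 0.0033 0.062 ] n 196 342
[ 0.38496849 -0.13882655  0.07897358] [ 0.16451763 -0.82746259 -1.9326297 ] [-0.01042872  0.0783096  -0.0021734 ] 0.005799229487847564 61.84685594838811
top medium slope [-0.0105  0.0014  0.0836] n 456 669
[ 0.38489114 -0.13878805  0.07888169] [ 0.00803545 -0.51043736 -2.5946608 ] [ 0.00241207  0.14099527 -0.01758347] 0.0059188908430381 61.84725708706537
top large slope [0.0024 0.002  0.0651] n 721 1249
[ 0.38486739 -0.13876414  0.07883239] [ 0.71469465  0.00706172 -1.82673226] [0.01268772 0.12676512 0.00557975] 0.005882520887236719 61.846881099336315
```

Request:
servo_tool:
  moves:
    - [0, 0, 0, 0, 0, -1, 0]
    - [0, 0, 0, 0, 0, -2.5, 0]
    - [0, 0, 0, 0, 0, -4, 0]
    - [0, 0, 0, 0, 0, -5.5, 0]
    - [0, 0, 0, 0, 0, -6.5, 0]
    - [0, 0, 0, -0.5, 0, -7, 0]
    - [0, 0, 0, -2, 0.1, -7, 0]
    - [0, 0, 0, -4, 0.2, -7, 0]
    - [0, 0, 0, -6, 0.4, -7, 0]
    - [0, 0, 0, -8, 0.5, -7, 0]
    - [0, 0, 0, -10, 0.6, -7, 0]
    - [0, 0, 0, -12, 0.8, -7, 0]
    - [0, 0, 0, -14, 0.9, -7, 0]
    - [0, 0, 0, -15.5, 1, -7, 0]
    - [0, 0, 0, -17, 1.1, -7, 0]
    - [0, 0, 0, -17.8, 1.2, -7, 0]
    - [0, 0, 0, -18.1, 1.2, -7, 0]
    - [0, 0, 0, -18.1, 1.2, -7, 0]
    - [0, 0, 0, -18.1, 1.2, -7, 0]

```text
time_s: 43.18
tool_pos: [0.3968, -0.3191, 0.1488]
ee_rot: [0.707, 0.707, 0.0, -0.0]
force: [0.2, 1.0, -1.8]
opening: 0.0058
gripper_force: 61.9
```

```bash
python3 tilt.py medium .463 -.32 .153 top;  python3 tilt.py medium .459 -.316 .151 scene
python3 - <<'E'
from h import *
go(.3969,-.3197,.107,0)
for cam,off in(('top',(.463,-.32)),('scene',(.459,-.316))):
    c=cap(cam);P=cloud(c)
    for k,z0,z1 in(('medium',.135,.17),('large',.05,.075)):
        r=np.hypot(P[...,0]-off[0],P[...,1]-off[1]); m=(abs(r-R[k]+.0045)<.01)&(P[...,2]>z0)&(P[...,2]<z1)&(c['image'].max(2)<110); q=P[m]
        if len(q)<30: print(cam,k,len(q)); continue
        s=least_squares(lambda p:np.hypot(q[:,0]-p[0],q[:,1]-p[1])-R[k]+.0045,off,loss='soft_l1',f_scale=.003); print(cam,k,s.x.round(4),len(q))
E
```

```text
top medium slope [-0.01   -0.007   0.1531] n 579 815
[ 0.39677119 -0.31897585  0.14889425] [-0.17283622  0.16705597 -2.9804781 ] [-0.02191721  0.14444256 -0.01673787] 0.006052612846228328 61.92465056479705
scene medium slope [-0.0116 -0.0043  0.1505] n 402 729
[ 0.39684584 -0.31895943  0.14896883] [ 0.27727358 -0.1395895  -1.56896268] [ 0.00915855  0.17599733 -0.03418552] 0.006074690948967352 61.92346794248806
turn [-0.0003 -0.0004  0.0004] shift cm [-0.076  0.007  4.197] psi 0.0004 q6 -0.795 q1 -0.794 t 43.2833
top medium [ 0.4624 -0.3131] 1041
top large [ 0.4626 -0.3198] 635
scene medium [ 0.4582 -0.3092] 910
scene large [ 0.4587 -0.3151] 647
```

The medium lid hangs level, centred 6.3 mm too far +y of the large one in both cameras; correct and lower.

Request:
servo_tool:
  moves:
    - [0, 0, 0, -0.3, 0.02, 0, 0]
    - [0, 0, 0, -0.63, 0.03, 0, 0]
    - [0, 0, 0, -0.63, 0.03, 0.5, 0]
    - [0, 0, 0, -0.63, 0.03, 1.5, 0]
    - [0, 0, 0, -0.63, 0.03, 2.5, 0]
    - [0, 0, 0, -0.63, 0.03, 3.5, 0]
    - [0, 0, 0, -0.63, 0.03, 4.3, 0]
    - [0, 0, 0, -0.63, 0.03, 4.8, 0]
    - [0, 0, 0, -0.63, 0.03, 5.2, 0]
    - [0, 0, 0, -0.63, 0.03, 5.4, 0]
    - [0, 0, 0, -0.63, 0.03, 5.4, 0]
    - [0, 0, 0, -0.63, 0.03, 5.4, 0]

```text
time_s: 44.38
tool_pos: [0.3974, -0.3262, 0.0951]
ee_rot: [0.707, 0.707, -0.0, 0.0]
force: [-0.7, 0.1, -1.7]
opening: 0.0056
gripper_force: 61.9
```

Request:
servo_tool:
  moves:
    - [0, 0, 0, 0, 0, 0.1, 0]
    - [0, 0, 0, 0, 0, 0.2, 0]
    - [0, 0, 0, 0, 0, 0.3, 0]
    - [0, 0, 0, 0, 0, 0.35, 0]
    - [0, 0, 0, 0, 0, 0.35, 0]

```text
time_s: 44.8
tool_pos: [0.3972, -0.3261, 0.0914]
ee_rot: [0.707, 0.707, 0.0, -0.0]
force: [-0.2, 0.2, -2.6]
opening: 0.0058
gripper_force: 62.0
```

```bash
python3 tilt.py medium .463 -.32 .0945 top; python3 all.py "dict(large=(.463,-.32))"
```

```text
top medium slope [-0.0161 -0.0036  0.0961] n 553 922
[ 0.39723489 -0.32612433  0.09146785] [-0.73869369  0.02246358 -2.56737022] [-0.08786348  0.1582007  -0.01307241] 0.00572385771618645 61.95443266260554
large [ 0.4628 -0.3206] top 0.0655 603 0.0024 head z 0.2649
```

Request:
servo_tool:
  moves:
    - [0, 0, 0, 0, 0, 0.05, 0]
    - [0, 0, 0, 0, 0, 0.1, 0]
    - [0, 0, 0, 0, 0, 0.15, 0]
    - [0, 0, 0, 0, 0, 0.2, 0]
    - [0, 0, 0, 0, 0, 0.2, 0]

```text
time_s: 45.32
tool_pos: [0.3972, -0.3261, 0.0894]
ee_rot: [0.707, 0.707, -0.0, -0.0]
force: [0.4, -0.2, -1.5]
opening: 0.0063
gripper_force: 62.0
```

Request:
servo_tool:
  moves:
    - [0, 0, 0, 0, 0, 0.05, 0]
    - [0, 0, 0, 0, 0, 0.1, 0]
    - [0, 0, 0, 0, 0, 0.1, 0]
    - [0, 0, 0, 0, 0, 0.1, 0]

```text
time_s: 45.65
tool_pos: [0.3972, -0.3262, 0.0886]
ee_rot: [0.707, 0.707, -0.0, 0.0]
force: [-3.2, -1.0, 3.5]
opening: 0.006
gripper_force: 60.1
```

Request:
servo_tool:
  moves:
    - [0, 0, 0, 0, 0, 0, 0.1]
    - [0, 0, 0, 0, 0, 0, 0.15]
    - [0, 0, 0, 0, 0, 0, 0.25]
    - [0, 0, 0, 0, 0, 0, 0.35]
    - [0, 0, 0, 0, 0, 0, 0.4]
    - [0, 0, 0, 0, 0, 0, 0.4]
    - [0, 0, 0, 0, 0, -1, 0.4]
    - [0, 0, 0, 0, 0, -3, 0.4]
    - [0, 0, 0, 0, 0, -6, 0.4]
    - [0, 0, 0, 0, 0, -9, 0.4]
    - [0, 0, 0, 4, -0.5, -11, 0.5]
    - [0, 0, 0, 8, -1, -12, 0.5]
    - [0, 0, 0, 12, -1, -12, 0.5]
    - [0, 0, 0, 16, -1, -12, 0.5]
    - [0, 0, 0, 20, -1, -12, 0.5]
    - [0, 0, 0, 20, -1, -12, 0.5]

```text
time_s: 46.98
tool_pos: [0.3857, -0.1203, 0.2091]
ee_rot: [0.706, 0.708, 0.0, -0.001]
force: [-0.4, 0.0, -0.8]
opening: 0.0426
gripper_force: 0.0
```

```bash
cat >> h.py <<'E'
def ringfit(cam,k,g,z,dz=.006):
    c=cap(cam);P=cloud(c); p=np.array(g,float)
    for _ in range(3):
        r=np.hypot(P[...,0]-p[0],P[...,1]-p[1]); m=(abs(r-R[k]+.0045)<.012)&(abs(P[...,2]-z)<dz)&(c['image'].max(2)<110); q=P[m]
        p=least_squares(lambda p:np.hypot(q[:,0]-p[0],q[:,1]-p[1])-R[k]+.0045,p,loss='soft_l1',f_scale=.003).x
    A=np.c_[q[:,:2]-p,np.ones(len(q))]; w=np.ones(len(q),bool)
    for _ in range(8):
        s=np.linalg.lstsq(A[w],q[w,2],rcond=None)[0]; e=q[:,2]-A@s; w=(e>-.002)&(e<.003)
    print(cam,k,p.round(4),'slope,z',s.round(4),len(q))
E
python3 - <<'E'
from h import *
ringfit('top','large',(.463,-.32),.0655); ringfit('top','medium',(.463,-.32),.0945)
ringfit('scene','large',(.459,-.316),.0625); ringfit('scene','medium',(.459,-.316),.0915)
ringfit('top','small',(.490,.205),.0655);ringfit('scene','small',(.486,.208),.0625)
c=cap('scene','s6.png'); print(arm.state()['tool_pos'])
E
```

```text
top large [ 0.4625 -0.3207] slope,z [-0.0028 -0.0068  0.0654] 739
top medium [ 0.463 -0.321] slope,z [-0.0007 -0.0002  0.0941] 1047
scene large [ 0.4584 -0.316 ] slope,z [-0.0019 -0.0064  0.0627] 371
scene medium [ 0.4581 -0.3166] slope,z [-0.0018  0.0031  0.0913] 358
top small [0.4899 0.205 ] slope,z [ 0.0012 -0.0038  0.0651] 783
scene small [0.4857 0.2095] slope,z [-0.0013  0.003   0.0627] 1162
[ 0.38743511 -0.12719177  0.20856916]
```

View pics/s6.png

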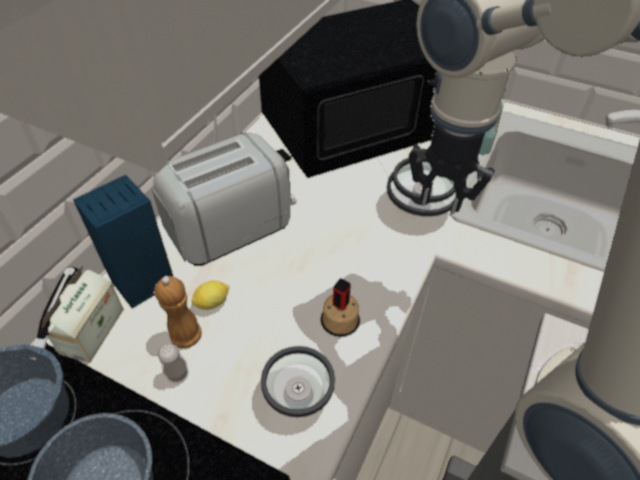

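Scene: medium lid nested concentric in the large at (423,187) (fit: 29 mm up, <1 mm off, level); small lid at (298,381) free.

```bash
python3 -c "
from h import *
go(.4238,.205,.15,0)"
```

```text
turn [ 0.0002  0.0002 -0.0018] shift cm [33.227  3.576  5.851] psi -0.0018 q6 -0.462 q1 -0.464 t 47.3333
```

Request:
servo_tool:
  moves:
    - [0, 0, 0, 3, 0.3, 0, 0.5]
    - [0, 0, 0, 7, 0.8, 0, 0.5]
    - [0, 0, 0, 11, 1.2, 0, 0.5]
    - [0, 0, 0, 15, 1.6, 0, 0.5]
    - [0, 0, 0, 19, 2, 0, 0.5]
    - [0, 0, 0, 23, 2.5, 0, 0.5]
    - [0, 0, 0, 27, 3, 0, 0.5]
    - [0, 0, 0, 30, 3.3, 0, 0.5]
    - [0, 0, 0, 32, 3.5, 2, 0.5]
    - [0, 0, 0, 33.2, 3.58, 4, 0.5]
    - [0, 0, 0, 33.2, 3.58, 5.8, 0.5]
    - [0, 0, 0, 33.2, 3.58, 5.8, 0.5]
    - [0, 0, 0, 33.2, 3.58, 5.8, 0.5]
    - [0, 0, 0, 33.2, 3.58, 5.8, 0.5]
    - [0, 0, 0, 33.2, 3.58, 5.8, 0.5]

```text
time_s: 48.58
tool_pos: [0.4239, 0.2054, 0.1515]
ee_rot: [0.708, 0.707, 0.001, 0.0]
force: [-0.1, -0.2, 0.3]
opening: 0.0426
gripper_force: 0.0
```

```bash
python3 -c "
from h import *
s=arm.state();print(s['tool_pos']);go(.4238,.205,.0585,0)"
```

```text
[0.42392133 0.20541551 0.15150548]
turn [ 0.0014 -0.0004 -0.0013] shift cm [-0.046 -0.025  9.301] psi -0.0013 q6 0.326 q1 0.324 t 48.5833
```

Request:
servo_tool:
  moves:
    - [0, 0, 0, 0, 0, 2, 0.5]
    - [0, 0, 0, 0, 0, 5, 0.5]
    - [0, 0, 0, 0, 0, 7, 0.5]
    - [0, 0, 0, 0, 0, 8.5, 0.5]
    - [0, 0, 0, 0, 0, 9, 0.5]
    - [0, 0, 0, 0, 0, 9.2, 0.5]
    - [0, 0, 0, 0, 0, 9.2, 0.5]
    - [0, 0, 0, 0, 0, 9.2, 0.5]

```text
time_s: 49.25
tool_pos: [0.4238, 0.206, 0.0595]
ee_rot: [0.707, 0.707, 0.001, 0.0]
force: [0.3, -0.7, 0.8]
opening: 0.0428
gripper_force: 0.0
```

```bash
python3 -c "
from h import *
s=arm.state();print(s['force']);go(.4238,.205,.0590,0)"
```

```text
[ 0.344021   -0.66620967  0.79041939]
turn [ 0.0015 -0.0005 -0.0004] shift cm [-0.096 -0.001  0.05 ] psi -0.0004 q6 0.326 q1 0.326 t 49.25
```

Request:
servo_tool:
  moves:
    - [0, 0, 0, -0.09, 0, 0, 0.3]
    - [0, 0, 0, -0.09, 0, 0, 0.2]
    - [0, 0, 0, -0.09, 0, 0, 0.15]
    - [0, 0, 0, -0.09, 0, 0, 0.1]
    - [0, 0, 0, -0.09, 0, 0, 0.05]
    - [0, 0, 0, -0.09, 0, 0, 0]
    - [0, 0, 0, -0.09, 0, 0, 0]
    - [0, 0, 0, -0.09, 0, 0, 0]
    - [0, 0, 0, -0.09, 0, 0, 0]
    - [0, 0, 0, -0.09, 0, 0, 0]
  newtons: 60

```text
time_s: 50.08
tool_pos: [0.4233, 0.2052, 0.0588]
ee_rot: [0.707, 0.707, 0.0, 0.0]
force: [-1.1, 1.9, 6.5]
opening: 0.0069
gripper_force: 56.7
```

Request:
servo_tool:
  moves:
    - [0, 0, 0, 0, 0, -0.3, 0]
    - [0, 0, 0, 0, 0, -1, 0]
    - [0, 0, 0, 0, 0, -2, 0]
    - [0, 0, 0, 0, 0, -2, 0]
    - [0, 0, 0, 0, 0, -2, 0]

```text
time_s: 50.5
tool_pos: [0.4234, 0.205, 0.079]
ee_rot: [0.707, 0.707, 0.001, 0.0]
force: [-0.2, 0.4, -1.8]
opening: 0.0068
gripper_force: 56.5
```

```bash
python3 - <<'E'
from h import *
s=arm.state();print(s['tool_pos'],s['force'],s['opening'])
ringfit('top','small',(.490,.205),.0845);ringfit('scene','small',(.486,.209),.082)
go(.3969,-.32,.2,0)
E
```

```text
[0.42342558 0.20504673 0.07896926] [-0.16183992  0.44026664 -1.82467565] 0.006835204485003908
top small [0.4793 0.2001] slope,z [0.0357 0.0005 0.0846] 631
scene small [0.4749 0.2043] slope,z [ 0.0343 -0.0057  0.0821] 834
turn [-0.0001  0.     -0.0002] shift cm [-52.494  -2.604 -12.162] psi -0.0002 q6 0.324 q1 0.324 t 50.6
```

The small lid was gripped 10 mm off-centre but has come along: held with 0.035 rad tilt, centre (0.479,0.200). I'll carry it high over the driver, and level it before setting down.

Request:
servo_tool:
  moves:
    - [0, 0, 0, 0, 0, -1, 0]
    - [0, 0, 0, 0, 0, -3, 0]
    - [0, 0, 0, 0, 0, -5, 0]
    - [0, 0, 0, 0, 0, -7.5, 0]
    - [0, 0, 0, 0, 0, -10, 0]
    - [0, 0, 0, 0, 0, -12, 0]
    - [0, 0, 0, 0, 0, -13, 0]
    - [0, 0, 0, -1, 0, -13, 0]
    - [0, 0, 0, -3, -0.1, -13, 0]
    - [0, 0, 0, -5.5, -0.2, -13, 0]
    - [0, 0, 0, -8, -0.2, -13, 0]
    - [0, 0, 0, -10.5, -0.3, -13, 0]
    - [0, 0, 0, -13, -0.4, -13, 0]
    - [0, 0, 0, -15.5, -0.5, -13, 0]
    - [0, 0, 0, -18, -0.5, -13, 0]
    - [0, 0, 0, -20.5, -0.6, -13, 0]
    - [0, 0, 0, -23, -0.7, -13, 0]
    - [0, 0, 0, -25.5, -0.8, -13, 0]
    - [0, 0, 0, -28, -0.9, -13, 0]
    - [0, 0, 0, -30, -1, -13, 0]

```text
time_s: 52.27
tool_pos: [0.412, -0.0969, 0.2074]
ee_rot: [0.707, 0.707, -0.0, -0.001]
force: [0.3, 0.1, -1.3]
opening: 0.0069
gripper_force: 57.9
```

Request:
servo_tool:
  moves:
    - [0, 0, 0, -2.5, -0.1, 0, 0]
    - [0, 0, 0, -5, -0.1, 0, 0]
    - [0, 0, 0, -7.5, -0.2, 0, 0]
    - [0, 0, 0, -10, -0.3, 0, 0]
    - [0, 0, 0, -12.5, -0.4, 0, 0]
    - [0, 0, 0, -15, -0.4, 0, 0]
    - [0, 0, 0, -17.5, -0.5, 0, 0]
    - [0, 0, 0, -19.5, -0.6, 0, 0]
    - [0, 0, 0, -21, -0.6, 0, 0]
    - [0, 0, 0, -22.1, -0.6, 0, 0]
    - [0, 0, 0, -22.1, -0.6, 0, 0]
    - [0, 0, 0, -22.1, -0.6, 0, 0]
    - [0, 0, 0, -22.1, -0.6, 0, 0]

```text
time_s: 53.35
tool_pos: [0.4068, -0.3151, 0.2081]
ee_rot: [0.707, 0.707, 0.0, -0.001]
force: [-0.1, -0.3, -1.4]
opening: 0.0067
gripper_force: 58.0
```

```bash
python3 - <<'E'
from h import *
s=arm.state();print(s['tool_pos'],s['force'],s['opening'])
ringfit('top','small',(.463,-.321),.2145,.008);ringfit('scene','small',(.459,-.317),.212,.008)
ringfit('top','medium',(.463,-.321),.0945)
E
```

```text
[ 0.40681814 -0.31510399  0.20813926] [-0.06273592 -0.32142894 -1.40764592] 0.006723290893800445
top small [ 0.4626 -0.318 ] slope,z [3.010e-02 2.000e-04 2.134e-01] 905
scene small [ 0.4585 -0.3138] slope,z [ 0.0246 -0.0016  0.2111] 642
top medium [ 0.4629 -0.3215] slope,z [ 0.0042 -0.0018  0.0941] 570
```

Request:
servo_tool:
  moves:
    - [0.01, 0, 0, -0.1, 0, 0, 0]
    - [0.02, 0, 0, -0.3, 0, 0.5, 0]
    - [0.03, 0, 0, -0.3, 0, 1.5, 0]
    - [0.03, 0, 0, -0.3, 0, 3, 0]
    - [0.03, 0, 0, -0.3, 0, 4.5, 0]
    - [0.03, 0, 0, -0.3, 0, 6, 0]
    - [0.03, 0, 0, -0.3, 0, 7, 0]
    - [0.03, 0, 0, -0.3, 0, 7.6, 0]
    - [0.03, 0, 0, -0.3, 0, 7.8, 0]
    - [0.03, 0, 0, -0.3, 0, 7.8, 0]
    - [0.03, 0, 0, -0.3, 0, 7.8, 0]

```text
time_s: 54.42
tool_pos: [0.4073, -0.3193, 0.1308]
ee_rot: [0.707, 0.707, -0.011, -0.01]
force: [0.7, 0.0, -1.6]
opening: 0.0072
gripper_force: 58.0
```

```bash
python3 - <<'E'
from h import *
s=arm.state();print(s['tool_pos'],s['force'],s['opening'])
ringfit('top','small',(.463,-.321),.1335,.007);ringfit('scene','small',(.459,-.317),.1315,.007)
E
```

```text
[ 0.4072698  -0.31925204  0.13083939] [ 0.67850335  0.0153289  -1.56888555] 0.0072260410595815
top small [ 0.4632 -0.3224] slope,z [-0.0077 -0.0065  0.1346] 700
scene small [ 0.4586 -0.3182] slope,z [-0.0009 -0.0035  0.1322] 571
```

Request:
servo_tool:
  moves:
    - [0, 0, 0, 0.1, 0, 0.3, 0]
    - [0, 0, 0, 0.1, 0, 0.6, 0]
    - [0, 0, 0, 0.1, 0, 0.8, 0]
    - [0, 0, 0, 0.1, 0, 0.9, 0]
    - [0, 0, 0, 0.1, 0, 0.95, 0]
    - [0, 0, 0, 0.1, 0, 1.0, 0]
    - [0, 0, 0, 0.1, 0, 1.0, 0]

```text
time_s: 55.1
tool_pos: [0.4068, -0.318, 0.1204]
ee_rot: [0.707, 0.707, -0.011, -0.011]
force: [-0.2, -0.4, -0.8]
opening: 0.0063
gripper_force: 58.0
```

Request:
servo_tool:
  moves:
    - [0, 0, 0, 0, 0, 0.05, 0]
    - [0, 0, 0, 0, 0, 0.1, 0]
    - [0, 0, 0, 0, 0, 0.15, 0]
    - [0, 0, 0, 0, 0, 0.15, 0]

```text
time_s: 55.43
tool_pos: [0.4067, -0.318, 0.119]
ee_rot: [0.707, 0.707, -0.011, -0.011]
force: [-0.6, -0.1, -1.1]
opening: 0.0064
gripper_force: 58.1
```

Request:
servo_tool:
  moves:
    - [0, 0, 0, 0, 0, 0.05, 0]
    - [0, 0, 0, 0, 0, 0.1, 0]
    - [0, 0, 0, 0, 0, 0.1, 0]

```text
time_s: 55.68
tool_pos: [0.4061, -0.318, 0.1184]
ee_rot: [0.707, 0.707, -0.011, -0.011]
force: [-7.3, 1.0, 11.9]
opening: 0.0066
gripper_force: 60.1
```

```bash
python3 - <<'E'
from h import *
s=arm.state();print(s['tool_pos'],s['force'],s['wrist_torque'])
ringfit('top','small',(.463,-.321),.1235,.007);ringfit('scene','small',(.459,-.317),.121,.007)
E
```

```text
[ 0.40610255 -0.31803952  0.11836672] [-7.30588917  1.00665338 11.94289735] [0.05900411 1.23399826 0.00923572]
top small [ 0.4619 -0.3214] slope,z [ 0.0078 -0.0099  0.1233] 663
scene small [ 0.4574 -0.3168] slope,z [ 0.0124 -0.003   0.1204] 521
```

Request:
servo_tool:
  moves:
    - [0, 0, 0, 0, 0, -0.05, 0]
    - [0, 0, 0, 0, 0, -0.05, 0.08]
    - [0, 0, 0, 0, 0, -0.05, 0.12]
    - [0, 0, 0, 0, 0, -0.05, 0.2]
    - [0, 0, 0, 0, 0, -0.05, 0.3]
    - [0, 0, 0, 0, 0, -0.05, 0.4]
    - [0, 0, 0, 0, 0, -0.05, 0.4]
    - [0, 0, 0, 0, 0, -1, 0.4]
    - [0, 0, 0, 0, 0, -3, 0.4]
    - [0, 0, 0, 0, 0, -6, 0.4]
    - [-0.03, 0, 0, 0, 0, -9, 0.4]
    - [-0.03, 0, 0, 4, 0, -9, 0.5]
    - [-0.03, 0, 0, 8, 0, -9, 0.5]
    - [-0.03, 0, 0, 12, 0, -9, 0.5]
    - [-0.03, 0, 0, 16, 0, -9, 0.5]
    - [-0.03, 0, 0, 20, 0, -9, 0.5]
    - [-0.03, 0, 0, 20, 0, -9, 0.5]
    - [-0.03, 0, 0, 20, 0, -9, 0.5]

```text
time_s: 57.28
tool_pos: [0.4094, -0.1163, 0.2087]
ee_rot: [0.706, 0.708, 0.0, 0.0]
force: [0.6, -1.1, -0.4]
opening: 0.0428
gripper_force: 0.0
```

```bash
python3 - <<'E'
from h import *
for cam,o,dz in(('top',(.463,-.321),0),('scene',(.459,-.317),-.0025)):
    ringfit(cam,'large',o,.0655+dz);ringfit(cam,'medium',o,.0945+dz);ringfit(cam,'small',o,.1235+dz)
for cam,z,o in(('top',.113,(.49,.037)),('scene',.1113,(.488,.04))):
    P=cloud(cap(cam)); t=(abs(P[...,2]-z)<.004)&(np.hypot(P[...,0]-o[0],P[...,1]-o[1])<.03); print('driver',cam,t.sum(),P[t].mean(0).round(4))
cap('scene','s7.png');s=arm.state();print(s['tool_pos'],s['force'],s['time_s'])
E
```

```text
top large [ 0.4625 -0.3208] slope,z [-0.0003 -0.001   0.065 ] 729
top medium [ 0.4627 -0.3222] slope,z [ 0.0054 -0.0023  0.0941] 725
top small [ 0.463 -0.321] slope,z [ 0.0014 -0.0015  0.123 ] 949
scene large [ 0.458  -0.3158] slope,z [-0.0027  0.0018  0.0624] 343
scene medium [ 0.4591 -0.3175] slope,z [ 0.0032 -0.0069  0.0916] 251
scene small [ 0.4557 -0.3181] slope,z [ 0.0152 -0.0021  0.1205] 98
driver top 143 [0.4934 0.0364 0.1129]
driver scene 151 [0.4888 0.0402 0.1109]
[ 0.40934737 -0.11862725  0.20788694] [-0.33515989  0.0290433  -0.42285331] 57.7333
```

View pics/s7.png

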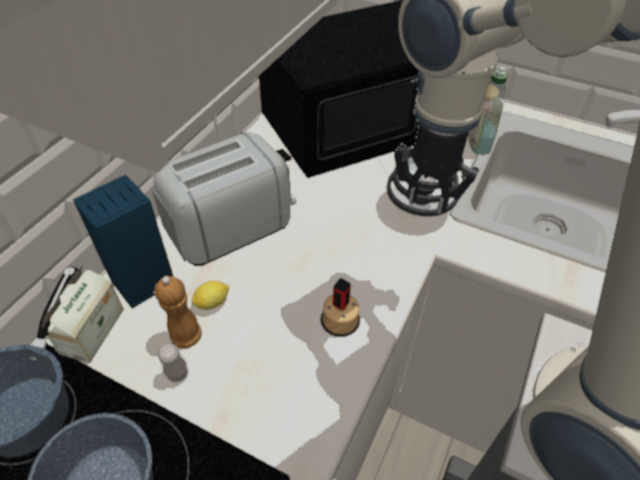

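```bash
python3 - <<'E'
from h import *
H=[];W=[]
for i in range(15):
    P=cloud(cap('top')); d=np.hypot(P[...,0]-.4626,P[...,1]+.321)
    H.append(P[...,2][(d>.004)&(d<.0075)]); W.append(P[...,2][(d>.012)&(d<.019)])
H=np.concatenate(H);W=np.concatenate(W)
for n,a in(('head',H),('washer',W)): print(n,len(a),np.mean(a).round(5),np.median(a).round(5),a.std().round(5),(a.std()/np.sqrt(len(a))).round(6))
E
```

```text
head 566 0.08725 0.08741 0.00246 0.000103
washer 2899 0.08753 0.08752 0.00203 3.8e-05
```

Small screw's head is flush with its washer (−0.1 mm); the nest and driver are in place. Handing in.

```bash
python3 -c "
from cell import order
print(order.sign_off())"
```

```text
the job is handed in; nothing more can be done
None
```

Job handed in at about 58 s of the 210 s: by the cameras all three screws look flush with their washers, the lids are nested level and centred to within about 2 mm, and the screwdriver is fully down in its stand; sign-off returned no verdict.

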